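# Polishing bench tidy-up: set the swing arm, hang ear defenders, fill the drawer

## Task

Tidy the polishing bench for the night: loosen the red clamp knob of the swing arm, swing the arm round until its bar points along the red mark on the dial, and tighten the knob again. Hang every pair of ear defenders that is there over the bar by its headband, one cup either side, and put every bar of polishing compound into the drawer and shut the drawer fully. Leave everything else on the bench where it is.

Things in the scene. Friction and masses are not known exactly. Their poses are not given: they have to be found in the camera images.
- knob (a joint): the red T-shaped clamp knob on top of the swing-arm pedestal, rad: 0 = fully tight (stop), grows anticlockwise seen from above as it loosens, stop at 1.5. While tight a brake holds the arm; the arm is free from about 0.7 on. Count it loose above 0.8, tight below 0.25. Takes about 0.25 Nm and stays where it is left; does not turn with the arm
- knob_grip (a point): point on the knob's vertical axis (also the arm's pivot axis), 14 mm below the top of its T-bar, 214 mm above the bench. The T-bar is 62 mm long along this point's x, 15 mm thick along y, 38 mm high, over a round red flange 40 mm across, whose top lies 23 mm below this point; pinch the bar across y
- swing (a joint): angle of the swing arm on its pedestal, rad, growing anticlockwise from above; range -0.4 to 1.0. Loose, it turns at about 0.2 Nm and stays where it is left
- bar_mid (a point): point on the axis of the arm's level steel bar, 145 mm from the pivot axis, 155 mm above the bench. x points along the bar away from the pivot, z up. The bar is round, 16 mm thick, bare from 30 to 243 mm from the pivot, then a black end cap 26 mm across and 10 mm long
- mark: the red fork-shaped mark on the dial under the arm, flat, fixed; origin on the pivot axis 112 mm above the bench, its x (level) is the direction in which the bar must point. Two red prongs, 55 mm long, lie 11 to 19 mm either side of that line, 35 to 90 mm from the pivot: seen from above the bar must lie midway between them
- pedestal: the fixed green pedestal of the swing arm, base plate 150 x 150 x 14 mm, dial 150 mm across at 104 to 112 mm height, hub of the arm 60 mm across from 130 to 180 mm height; origin at the centre of its underside, on the pivot axis
- chest: the fixed blue drawer chest, 260 mm deep (x, front towards -x), 280 mm wide (y), 100 mm high; the top has a lip 8 mm high and 5 mm thick along its front (from 110 to 115 mm in front of the centre) and sides; origin at the centre of its underside. A steel lathe chuck, 84 mm across and 48 mm high, is fixed on the back of its top
- chest_drawer0 (a joint): how far the chest's drawer is pulled out towards the chest's -x, m; 0 = shut, stop at 0.18. It slides with about 1 N of friction and some damping and stays where it is left. Starts open
- chest_drawer0_handle (a point): middle of the drawer's level bar handle (120 mm long along y, 35 mm in front of the drawer's face); moves with the drawer; push here towards the chest's +x to shut it. Its x is the chest's x
- drawer_floor (a point): centre of the drawer's inner floor, 19 mm above the bench; moves with the drawer; x as the chest's x. The inside reaches 107 mm either way in x and 119 mm in y; walls 56 mm high, front panel 67 mm. Only its front part is open above: from x = -107 mm back over the length that the drawer is pulled out, less 6 mm; the rest is under the chest's top
- muff1: yellow ear defenders standing on their cups, band up; may be absent (None). 150 mm wide (x), 60 deep (y), 169 tall, 0.2 kg. Origin: centre of the underside; z up. Cups 78 mm high, 80 mm clear between them. Black band 24 mm wide (y). On it is a yellow pad on the crown, 50 (x) x 28 mm (y), 145 to 169 mm above the origin: pinch it across y, fingertips not below 140 mm, so that they clear the bar
- muff2: orange ear defenders standing on their cups, band up; may be absent (None). 150 mm wide (x), 60 deep (y), 169 tall, 0.2 kg. Origin: centre of the underside; z up. Cups 78 mm high, 80 mm clear between them. Black band 24 mm wide (y). On it is an orange pad on the crown, 50 (x) x 28 mm (y), 145 to 169 mm above the origin: pinch it across y, fingertips not below 140 mm, so that they clear the bar
- muff1_band (a point): middle of the underside of the yellow ear defenders' band, 139 mm above its origin; this is what lies on the bar. The band is level for 50 mm along x, then slopes down
- muff2_band (a point): the same of the orange pair
- wax1: a brown bar of polishing compound, 64 x 27 x 30 mm high, 0.1 kg, lying on the chest's top; may be absent (None). Origin: centre of its underside; x along its length, z up
- wax2: an off-white bar of polishing compound, 64 x 27 x 30 mm high, 0.1 kg, lying on the chest's top; may be absent (None). Origin: centre of its underside; x along its length, z up
- wax3: a dark green bar of polishing compound, 64 x 27 x 30 mm high, 0.1 kg, lying on the chest's top; may be absent (None). Origin: centre of its underside; x along its length, z up
- tape: roll of yellow tape lying flat, 100 mm across, 30 mm high; leave it
- sander: cork sanding block 60 x 36 x 26 mm; leave it
- tin: tin can, 72 mm across, 70 mm high; leave it
- mallet: hammer, 260 mm long; leave it

How it is judged:
On the way, in this order (a step that is already met when the one before it is completed fails the run):
1. the clamp knob is loosened (joint above 0.8) (value of joint knob above 0.8 rad), for 0.2 s.
2. with the knob still loose, the arm stands at the red mark (within 0.07 rad) (value of joint knob above 0.8 rad and angle between the x axis of bar_mid and the x axis of mark, either way round below 0.07 rad), for 0.2 s.
3. the knob is tight again (below 0.25) with the arm at the mark (value of joint knob below 0.25 rad and angle between the x axis of bar_mid and the x axis of mark, either way round below 0.07 rad), for 0.2 s.
At the end, for the whole second after the job is handed in: Knob below 0.25 rad, bar within 0.07 rad of the mark; each pair present hangs at rest, mid-band within 30 mm sideways and -5 to 30 mm in height of the bar axis, between hub and cap, tilt under 0.4 rad; each wax bar present rests inside the drawer; drawer open under 15 mm (all of step 3 and value of joint chest_drawer0 below 0.015 m and x of muff1_band in the frame of bar_mid between -0.115 and 0.11 m and y of muff1_band in the frame of bar_mid between -0.03 and 0.03 m and z of muff1_band in the frame of bar_mid between -0.005 and 0.03 m and angle between each of muff1, muff2's own z axis and vertical below 0.4 rad and linear speed of each of muff1, muff2, wax1, wax2, wax3 below 0.05 m/s and x of muff2_band in the frame of bar_mid between -0.115 and 0.11 m and y of muff2_band in the frame of bar_mid between -0.03 and 0.03 m and z of muff2_band in the frame of bar_mid between -0.005 and 0.03 m and x of wax1 in the frame of drawer_floor between -0.115 and 0.115 m and y of wax1 in the frame of drawer_floor between -0.13 and 0.13 m and z of wax1 in the frame of drawer_floor between -0.015 and 0.07 m and x of wax2 in the frame of drawer_floor between -0.115 and 0.115 m and y of wax2 in the frame of drawer_floor between -0.13 and 0.13 m and z of wax2 in the frame of drawer_floor between -0.015 and 0.07 m and x of wax3 in the frame of drawer_floor between -0.115 and 0.115 m and y of wax3 in the frame of drawer_floor between -0.13 and 0.13 m and z of wax3 in the frame of drawer_floor between -0.015 and 0.07 m); the robot touches nothing.
It fails at once if a bystander (tape, sanding block, tin, hammer) is pushed aside by more than 50 mm (distance of any of tape, sander, tin, mallet from where it was at the start of the episode above 0.05 m).
It fails at once if a bystander is knocked over (angle between any of tape, sander, tin, mallet's own z axis and vertical above 0.6 rad).
Of muff1, muff2 only 1 to 2 are there at a start; the rules pass over those that are not, and their reading is None.
Of wax1, wax2, wax3 only 2 to 3 are there at a start; the rules pass over those that are not, and their reading is None.
At some moment in a run one of wax1, wax2, wax3 may be knocked a few centimetres aside while the robot is not near it.
It also fails if it takes over 200 s, if anything falls off the work surface, if the arm or the gripper's body presses on something with over 40 N, if the wrist force passes 120 N, or if a joint passes its speed limit or range.

## Robot

A 6-joint arm with a two-finger parallel gripper is mounted at the origin on the work surface. World frame = base frame: x ahead of the robot, y to its left, z up, the work surface at z = 0. Lengths are in m, angles in rad, forces in N, time in s.
With the tool pointing down it reaches from about 0.35 to 0.925 m from the base axis. Payload 6.4 kg.
Tool frame: the origin (TCP) lies midway between the tips of the shut fingers; the grasp point (between the pads) lies 19 mm behind it (r.grip_depth is the distance from the TCP to the grasp point, in m); z points along the fingers, y is the direction in which the jaws open and shut (so a half turn about z gives the same grasp; the last joint's range is limited). The gripper opens to 94 mm and grips with 3 to 60 N. Pads are 16 mm wide; open, the fingers measure 119 mm over their backs; the gripper's body (75 mm by 177 mm) begins 78 mm behind the grasp point.
Start: joints at [1.061, 0.245, 1.558, -0, 1.339, -0.174], TCP at [0.214, 0.614, 0.205] pointing down, gripper open.
Joint ranges: [-3.13, 3.13], [-1.02, 2.26], [0.13, 2.54], [-0.95, 4.09], [0.21, 2.88], [-2.74, 2.74]. Speed limits (rad/s): [2.57, 2.57, 3.14, 3.14, 3.14, 3.14].

## Interface

Orientations are given as a 3x3 rotation matrix whose columns are the frame's x, y, z axes.
In Python, from workcell import r gives the robot as it stands.
- The arm moves only by the tool servo_tool, never from a script. Its argument "increments" is a list of rows, each a list of 7 numbers: the turn, a rotation vector about the tool's x, y, z in degrees, then the shift along the tool's x, y, z in cm, then the opening, from 0 (shut) to 1 (fully open). In form: [[wx, wy, wz, tx, ty, tz, jaw], ...]. A call has 1 to 10 rows; each row shifts and turns the commanded pose from where the row before left it, along the tool's axes as they then stand; what a row does not reach is not made up. A row lasts 1/10 s, in which the tool goes at most 50 mm and 8.59 degrees, less where a joint would pass 70% of its speed; a pose out of reach is approached as far as the arm can. A call is refused whole if a number of a shift passes 5 or a number of a turn 8.59, either way. A call with a gripper value outside its range is refused whole. The fingers move at their own pace and stop on an object; the grip force is fixed at half the most. Time passes only in rows, so rows that do not move let the fingers close. It gives the time, the measured TCP pose, the force and the opening at its end, in the units of the state.
- r.state(): the state, without advancing time (a new reading comes with each control period).
- r.get_image(name): name is "scene" or "top"; returns a dict with "pixels" (420x560x3 uint8, red, green, blue), "z_map" (420x560 float32, m along the optical axis (not along the pixel's ray), 0 where there is no reading), "fx", "fy", "cx", "cy" (pixels), "D" ([k1, k2, p1, p2, k3] as OpenCV has them; the pictures are not rectified), "R" (3x3) and "t" (3): a world point X has camera coordinates R X + t. Camera axes: x right, y down, z forward; pixel columns grow to the right and rows downward; lengths in m; the calibration is good to about 2 mm. A picture is of the moment at which its call begins.
- r.job_done(): hands the job in, once; it reports no verdict.
Trained networks look in the newest picture that a camera, given by its name, has taken for a name from the list of things; names that differ only in an ending like _2 or _b are one class to them, and where a whole thing is asked for, a point or a joint stands for the part that bears it (a point fixed in the world has none). Each returns a list of dicts, best first, with "score" (0 to 1); they miss things now and then, are a little off and sometimes report something else, mostly with a low value. They report only what shows in the picture. A call takes as long as a camera call.
- r.trace(label, camera): "pixels" (420x560 bool, what is visible of it) and "box" ([left, top, width, height] in pixels, round what is visible of it).
- r.mark_of(label, camera): "location" ([column, row] in pixels: a listed point, or the origin of a listed thing).
The state is a dict: "time": time; "joint_pos": joint angles; "qd": joint speeds; "joint_efforts": joint torques, N m; "eef_pos": TCP position; "ee_rot": TCP orientation; "ft_force": force on the tool from outside, world axes, zero at the start; "torque": the same for the moment, N m; "finger_gap": opening from 0.0 (shut) to 1.0 (fully open).
Only numpy, scipy, OpenCV 4.12 (cv2) and the standard library are available. Lean on these libraries where they do the work, as an engineer would, in place of code of your own. Each camera call takes 0.05 s, during which the arm holds its last target. There are 200 camera calls.

## Working session

There is one attempt and no reset: what is moved stays moved. The work goes in short steps, Python scripts to look and compute and a tool call to move; the robot and the scene stay as the last step left them, time stands still between calls to the robot, and variables do not carry over. Pictures are saved under pics/ and viewed, about 12 in all and at most 16, crops included, and the job is handed in when it is done.

Besides the shell and the picture viewer there is one more tool, called after "Call:" as name([rows], argument=value, ...), one row to a line, values as JSON. servo_tool: Moves the arm, as the interface text tells. Its arguments: {"type":"object","properties":{"increments":{"type":"array"}},"required":["increments"]}

```bash
mkdir -p pics
cat > h.py <<'E'
import numpy as np, cv2
from workcell import r
def K(im): return np.array([[im['fx'],0,im['cx']],[0,im['fy'],im['cy']],[0,0,1.]])
def cloud(im):
    z=im['z_map']; v,u=np.mgrid[:420,:560]
    p=cv2.undistortPoints(np.stack([u,v],-1).reshape(-1,1,2).astype(float),K(im),np.array(im['D'])).reshape(420,560,2)
    c=np.dstack([p*z[...,None],z])
    w=(c-np.array(im['t']))@np.array(im['R'])
    w[z==0]=np.nan
    return w
def atz(im,uv,z):
    p=cv2.undistortPoints(np.array(uv,float).reshape(-1,1,2),K(im),np.array(im['D'])).reshape(2)
    R=np.array(im['R']);d=R.T@np.array([*p,1]);o=-R.T@np.array(im['t'])
    return o+d*(z-o[2])/d[2]
def proj(im,X):
    return cv2.projectPoints(np.array(X,float).reshape(-1,1,3),cv2.Rodrigues(np.array(im['R']))[0],np.array(im['t'],float),K(im),np.array(im['D']))[0].reshape(-1,2)
def save(im,n): cv2.imwrite('pics/'+n,cv2.cvtColor(im['pixels'],cv2.COLOR_RGB2BGR))
E
python3 - <<'E'
from h import *
np.set_printoptions(precision=3,suppress=True)
for c in('top','scene'):
    im=r.get_image(c); save(im,c+'0.png'); w=cloud(im)
    np.savez(f'{c}0.npz',w=w)
    print(c,-np.array(im['R']).T@np.array(im['t']))
    for n in ['knob_grip','bar_mid','mark','pedestal','chest','chest_drawer0_handle','drawer_floor','muff1','muff2','wax1','wax2','wax3','tape','sander','tin','mallet']:
        t=r.trace(n,c); m=r.mark_of(n,c)
        o=''
        if t: 
            P=w[t[0]['pixels']];P=P[~np.isnan(P[:,0])]
            o=(round(t[0]['score'],2),t[0]['box'],np.median(P,0) if len(P) else None, P.max(0) if len(P) else None)
        print(n,o, (round(m[0]['score'],2),np.array(m[0]['location'])) if m else '')
E
```

```text
top [ 0.307 -0.029  1.398]
knob_grip (0.56, [406.2, 180.3, 18.7, 27.6], array([ 0.553, -0.4  ,  0.214]), array([ 0.608, -0.386,  0.235])) (0.53, array([414.7, 192. ]))
bar_mid (0.94, [338.6, 184.7, 86.5, 70.6], array([ 0.502, -0.335,  0.162]), array([ 0.582, -0.198,  0.202])) (0.71, array([372. , 225.8]))
mark (0.69, [205.6, 174.4, 98.4, 75.2], array([0.547, 0.041, 0.023]), array([0.645, 0.177, 0.095])) (0.66, array([406. , 195.2]))
pedestal (0.92, [340.6, 174.0, 93.5, 78.4], array([ 0.53 , -0.384,  0.113]), array([ 0.656, -0.196,  0.235])) (0.93, array([398.1, 207. ]))
chest (0.75, [193.9, 97.6, 108.1, 151.3], array([0.651, 0.043, 0.098]), array([0.914, 0.192, 0.156])) (0.7, array([246. , 154.7]))
chest_drawer0_handle (0.62, [124.2, 233.8, 57.9, 21.2], array([0.441, 0.301, 0.082]), array([0.491, 0.423, 0.175])) (0.77, array([252.5, 247.3]))
drawer_floor (0.84, [204.9, 175.3, 96.9, 74.0], array([0.547, 0.041, 0.024]), array([0.645, 0.18 , 0.099])) (0.75, array([247.7, 193.3]))
muff1 (0.92, [127.5, 232.2, 55.5, 24.5], array([0.441, 0.296, 0.09 ]), array([0.491, 0.421, 0.175])) (0.93, 
[... 2602 characters left out ...]
(0.92, array([287. , 267.4]))
wax3 (0.89, [239.0, 231.8, 17.5, 28.8], array([ 0.682, -0.04 ,  0.13 ]), array([ 0.712, -0.026,  0.135])) (0.92, array([287. , 267.4]))
tape (0.67, [172.3, 235.8, 35.7, 37.6], array([ 0.712, -0.211,  0.028]), array([ 0.761, -0.166,  0.037])) (0.61, array([194.3, 254.5]))
sander (0.76, [368.4, 212.8, 21.1, 19.1], array([0.39 , 0.195, 0.026]), array([0.415, 0.219, 0.031])) (0.57, array([378.5, 226.1]))
tin (0.95, [348.9, 317.1, 39.8, 41.5], array([0.73 , 0.289, 0.069]), array([0.754, 0.325, 0.076])) (0.97, array([363.8, 343.3]))
mallet (0.69, [189.5, 117.4, 50.6, 33.5], array([ 0.266, -0.418,  0.023]), array([ 0.393, -0.355,  0.031])) (0.67, array([203.2, 144.3]))
```

Run:
```python
import cv2
t=cv2.imread('pics/top0.png');cv2.imwrite('pics/t0c.png',cv2.resize(t[90:350,110:450],None,fx=2.3,fy=2.3,interpolation=cv2.INTER_CUBIC))
s=cv2.imread('pics/scene0.png');cv2.imwrite('pics/s0c.png',cv2.resize(s[100:380,120:480],None,fx=2.1,fy=2.1,interpolation=cv2.INTER_CUBIC))
```

```text
(no output)
```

View pics/t0c.png

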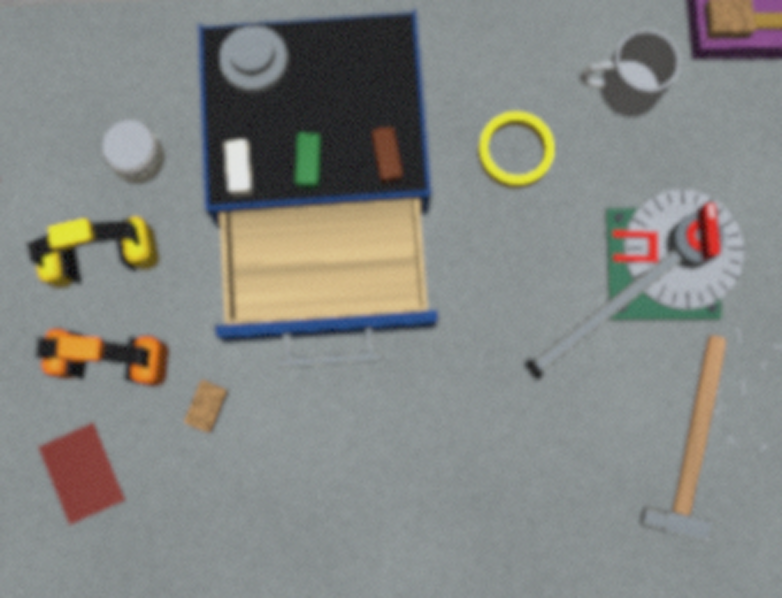

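View pics/s0c.png

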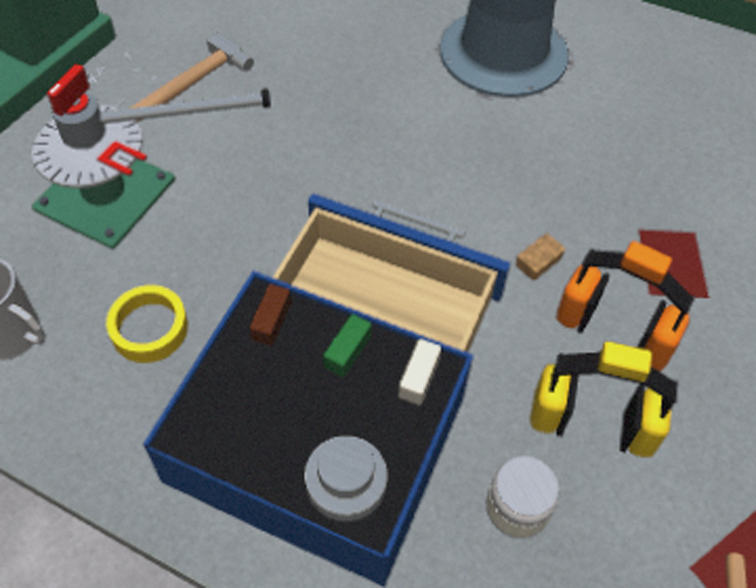

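The top crop (2.3x, offset (110, 90)) shows yellow muffs at (90,240), orange muffs at (100,355), and white, green and brown wax bars at (238,165), (307,158) and (387,152). The drawer is open at the front. The pivot is at about (700,240), the bar points lower-left, and the mark's fork points left at (635,247). The scene crop agrees: all five items are present.

```bash
cat > m.py <<'E'
from h import *
import sys
np.set_printoptions(precision=3,suppress=True)
# hsv ranges (cv2 hue), box xy, z
S={'knob':[(170,8),(.45,.68,-.5,-.3),(.2,.25)],'prongs':[(170,8),(.45,.7,-.5,-.2),(.1,.13)],
'yel':[(22,35),(.3,.7,.15,.5),(.145,.19)],'ora':[(8,19),(.3,.7,.15,.5),(.145,.19)],
'brown':[(0,14),(.5,.95,-.2,.24),(.115,.145)],'green':[(50,80),(.5,.95,-.2,.24),(.115,.145)]}
def meas(cams=('top','scene')):
  for c in cams:
    im=r.get_image(c); w=cloud(im); hsv=cv2.cvtColor(im['pixels'],cv2.COLOR_RGB2HSV)
    def rep(n,m):
        P=w[m]
        if len(P)<8: print(c,n,'none',len(P));return
        q=P[:,:2];mid=np.median(q,0);ok=np.linalg.norm(q-mid,axis=1)<.08;q=q[ok]
        (cx,cy),sz,_=b=cv2.minAreaRect(q.astype(np.float32)*1000)
        ev,V=np.linalg.eigh(np.cov(q.T));a=np.degrees(np.arctan2(V[1,1],V[0,1]))%180
        print(c,n,len(q),'mean',q.mean(0),'rect',np.array([cx,cy])/1000,'size',np.array(sz),'ang',round(a,1),'z',round(np.median(P[:,2]),3))
    inb=lambda b:(w[...,0]>b[0])&(w[...,0]<b[1])&(w[...,1]>b[2])&(w[...,1]<b[3])
    for n,(h,b,zz) in S.items():
        H=hsv[...,0];hm=(H>=h[0])&(H<=h[1]) if h[0]<h[1] else (H>=h[0])|(H<=h[1])
        rep(n,hm&(hsv[...,1]>90)&(hsv[...,2]>50)&inb(b)&(w[...,2]>zz[0])&(w[...,2]<zz[1]))
    rep('white',(hsv[...,1]<60)&(hsv[...,2]>150)&inb((.5,.78,-.2,.24))&(w[...,2]>.115)&(w[...,2]<.145))
    m=inb((.3,.75,-.6,-.15))&(w[...,2]>.145)&(w[...,2]<.172)
    P=w[m]; piv=np.array(PIV); d=np.linalg.norm(P[:,:2]-piv,axis=1);P=P[(d>.05)&(d<.24)]
    if len(P)>10:
        a=np.degrees(np.arctan2(P[:,1]-piv[1],P[:,0]-piv[0]));print(c,'bar',len(P),'ang about pivot',np.median(a),'z',np.median(P[:,2]))
        ev,V=np.linalg.eigh(np.cov(P[:,:2].T));print('  fit ang',np.degrees(np.arctan2(V[1,1],V[0,1]))%180,'mean',P.mean(0))
PIV=(.553,-.4)
if __name__=='__main__': meas()
E
python3 m.py
python3 - <<'E'
from h import *
np.set_printoptions(precision=3,suppress=True)
for c in('top','scene'):
  w=np.load(c+'0.npz')['w']
  x,y,z=w[...,0],w[...,1],w[...,2]
  # dial: z .112
  m=(abs(z-.112)<.006)&(np.hypot(x-.553,y+.4)<.11)
  print(c,'dial',m.sum(),cv2.minEnclosingCircle(w[m][:,:2].astype(np.float32)))
  m=(abs(z-.18)<.006)&(np.hypot(x-.553,y+.4)<.06)
  print('hub',m.sum(),cv2.minEnclosingCircle(w[m][:,:2].astype(np.float32)) if m.sum()>4 else '')
  m=(abs(z-.104)<.01)&(x>.5)&(x<.95)&(y>-.2)&(y<.25)
  b=cv2.minAreaRect(w[m][:,:2].astype(np.float32));print('chest top',b)
  m=(abs(z-.067)<.02)&(x>.4)&(x<.56)&(y>-.1)&(y<.2); 
  print('front panel',cv2.minAreaRect(w[m][:,:2].astype(np.float32)),w[m].mean(0))
  m=(abs(z-.019)<.008)&(x>.4)&(x<.66)&(y>-.1)&(y<.17); 
  print('floor ',cv2.minAreaRect(w[m][:,:2].astype(np.float32)))
E
```

```text
top knob 155 mean [ 0.549 -0.403] rect [ 0.552 -0.405] size [58.228 13.862] ang 3.9 z 0.226
top prongs 146 mean [ 0.557 -0.348] rect [ 0.558 -0.344] size [53.999 39.922] ang 84.3 z 0.118
top yel 221 mean [0.579 0.331] rect [0.581 0.333] size [30.232 53.587] ang 102.7 z 0.168
top ora 219 mean [0.445 0.317] rect [0.446 0.319] size [52.6   28.186] ang 82.7 z 0.168
top brown 221 mean [ 0.676 -0.043] rect [ 0.677 -0.043] size [65.335 27.081] ang 8.8 z 0.13
top green 227 mean [0.672 0.054] rect [0.673 0.054] size [27.33  64.302] ang 175.9 z 0.13
top white 203 mean [0.667 0.137] rect [0.668 0.138] size [63.042 25.972] ang 5.5 z 0.13
top bar 418 ang about pivot 127.41112107148635 z 0.16165277678951745
  fit ang 126.0735537911755 mean [ 0.464 -0.283  0.162]
scene knob 233 mean [ 0.558 -0.401] rect [ 0.555 -0.404] size [63.499 16.366] ang 0.2 z 0.22
scene prongs 132 mean [ 0.557 -0.349] rect [ 0.555 -0.347] size [61.946 44.979] ang 84.4 z 0.116
scene yel 358 mean [0.587 0.333] rect [0.583 0.334] size [29.327 49.673] ang 98.6 z 0.168
scene ora 303 mean [0.451 0.318] rect [0.446 0.318] size [51.
[... 774 characters left out ...]
6943, 0.13353769481182098), 89.97339630126953) [0.475 0.04  0.074]
floor  ((0.5235373377799988, 0.03675874322652817), (0.2339322865009308, 0.27263519167900085), 2.74190092086792)
scene dial 1130 ((0.5551595091819763, -0.3972998261451721), 0.08399329334497452)
hub 154 ((0.5556538105010986, -0.4029970169067383), 0.030443238094449043)
chest top ((0.7453436255455017, 0.047763898968696594), (0.24800871312618256, 0.2822609543800354), 2.645669937133789)
front panel ((0.4926469922065735, 0.036746375262737274), (0.2731950581073761, 0.1343717724084854), 89.96269989013672) [0.485 0.038 0.07 ]
floor  ((0.4906558394432068, 0.04483956843614578), (0.1660291701555252, 0.2581353783607483), 2.969545841217041)
```

```bash
cat > go.py <<'E'
from h import *
import sys
np.set_printoptions(precision=2,suppress=True)
# usage: go.py x y z yaw(deg of tool y axis, mod 180; or 'k')
s=r.state();R=np.array(s['ee_rot']);p=np.array(s['eef_pos'])
y0=np.degrees(np.arctan2(R[1,1],R[0,1]))
print('t',s['time'],'p',p*1000,'toolx',R[:,0],'yaw',y0,'tilt',np.degrees(np.arccos(-R[2,2])),'q',np.array(s['joint_pos']),'gap',s['finger_gap'],'F',np.array(s['ft_force']),'T',np.array(s['torque']))
if len(sys.argv)>1:
    x,y,z=map(float,sys.argv[1:4]);d=(y0 if sys.argv[4]=='k' else float(sys.argv[4]))-y0
    d=(d+90)%180-90
    if len(sys.argv)>5: d=float(sys.argv[5])
    print('shift in current tool frame cm',R.T@(np.array([x,y,z])-p)*100,'wz deg',-d)
    a=np.radians(-d);c=np.array([[np.cos(a),-np.sin(a),0],[np.sin(a),np.cos(a),0],[0,0,1]])
    print('shift in frame after turn    ',(R@c).T@(np.array([x,y,z])-p)*100)
E
python3 go.py .554 -.404 .30 92
python3 - <<'E'
from h import *
import m as M
im=r.get_image('top');w=cloud(im);hsv=cv2.cvtColor(im['pixels'],cv2.COLOR_RGB2HSV)
H=hsv[...,0];k=((H>170)|(H<8))&(hsv[...,1]>90)&(hsv[...,2]>50)&(w[...,0]>.5)&(w[...,0]<.61)&(w[...,1]>-.38)&(w[...,1]<-.25)&(abs(w[...,2]-.115)<.012)
v,u=np.nonzero(k)
Q=np.array([atz(im,(a,b),.112)[:2] for a,b in zip(u,v)])
print(len(Q),Q.mean(0),cv2.minAreaRect((Q*1000).astype(np.float32)))
d=np.hypot(*(Q-[.554,-.404]).T)
for lo in range(30,95,10):
    g=Q[(d>lo/1e3)&(d<lo/1e3+.01)]; 
    if len(g): print(lo,len(g),np.degrees(np.arctan2(g[:,1]+.404,g[:,0]-.554)).min(),np.degrees(np.arctan2(g[:,1]+.404,g[:,0]-.554)).max())
E
```

```text
t 3.4 p [214.2  613.69 205.43] toolx [-0.94  0.33 -0.  ] yaw 70.75997414909654 tilt 0.005118030065889388 q [ 1.06  0.25  1.56 -0.    1.34 -0.17] gap 1.0005214819605477 F [ 0.59 -0.47  0.4 ] T [-0.02 -0.01  0.03]
shift in current tool frame cm [-65.62 -84.89  -9.45] wz deg -21.240025850903464
shift in frame after turn     [ -30.41 -102.89   -9.45]
145 [ 0.558 -0.349] ((558.625244140625, -345.298095703125), (52.96352767944336, 37.34117889404297), 88.53862762451172)
30 33 58.15998009601304 113.15220892695143
40 30 62.09819354251721 109.94220440023804
50 20 64.74544583625627 106.40021034259179
60 23 67.97199189347165 103.14281800121903
70 23 70.45418632733296 100.87784114007337
80 16 72.98099347690267 99.58858307922159
```

Call:
servo_tool([
  [0,0,0,0,0,-5,1],
  [0,0,0,0,0,-5,1],
  [0,0,0,-3,-3.9,0,1],
  [0,0,0,-3,-3.9,0,1],
  [0,0,0,-3,-3.9,0,1],
  [0,0,0,-3,-3.9,0,1],
  [0,0,0,-3,-3.9,0,1],
  [0,0,0,-3,-3.9,0,1],
  [0,0,0,-3,-3.9,0,1],
  [0,0,0,-3,-3.9,0,1],
])

```text
time: 4.45
eef_pos: [0.3381, 0.2383, 0.3057]
ee_rot: [[-0.944, 0.329, 0.001], [0.329, 0.944, 0.0], [-0.001, 0.001, -1.0]]
ft_force: [2.1, -0.4, -0.2]
finger_gap: 0.998
```

Call:
servo_tool([
  [0,0,0,-3,-3.9,0,1],
  [0,0,0,-3,-3.9,0,1],
  [0,0,0,-3,-3.9,0,1],
  [0,0,0,-3,-3.9,0,1],
  [0,0,0,-3,-3.9,0,1],
  [0,0,0,-3,-3.9,0,1],
  [0,0,0,-3,-3.9,0,1],
  [0,0,0,-3,-3.9,0,1],
  [0,0,0,-3,-3.9,0,1],
  [0,0,0,-3,-3.9,0,1],
])

```text
time: 5.45
eef_pos: [0.493, -0.2292, 0.3056]
ee_rot: [[-0.944, 0.33, 0.001], [0.33, 0.944, -0.0], [-0.001, -0.0, -1.0]]
ft_force: [1.0, -0.5, 1.1]
finger_gap: 1.0
```

Call:
servo_tool([
  [0,0,0,-3,-3.9,0,1],
  [0,0,0,-2,-2.6,0,1],
  [0,0,8,0,0,0,1],
  [0,0,8,0,0,0,1],
  [0,0,8,0,0,0,1],
  [0,0,8,0,0,0,1],
  [0,0,8,0,0,0,1],
  [0,0,8,0,0,0,1],
  [0,0,8,0,0,0,1],
  [0,0,8,0,0,0,1],
])

```text
time: 6.45
eef_pos: [0.5185, -0.3048, 0.3055]
ee_rot: [[-0.112, 0.994, -0.0], [0.994, 0.112, -0.0], [-0.0, -0.0, -1.0]]
ft_force: [0.3, 0.5, 0.3]
finger_gap: 1.003
```

Call:
servo_tool([
  [0,0,8,0,0,0,1],
  [0,0,8,0,0,0,1],
  [0,0,8,0,0,0,1],
  [0,0,8,0,0,0,1],
  [0,0,8,0,0,0,1],
  [0,0,8,0,0,0,1],
  [0,0,8,0,0,0,1],
  [0,0,8,0,0,0,1],
  [0,0,8,0,0,0,1],
  [0,0,8,0,0,0,1],
])

```text
time: 7.45
eef_pos: [0.5185, -0.3049, 0.3055]
ee_rot: [[0.959, 0.283, 0.0], [0.283, -0.959, -0.0], [0.0, 0.0, -1.0]]
ft_force: [-0.3, -0.1, 0.6]
finger_gap: 1.0
```

```bash
python3 go.py .554 -.404 .197 92; python3 m.py 2>&1 | grep -E "knob|bar"
```

```text
t 7.45 p [ 518.48 -304.87  305.49] toolx [0.96 0.28 0.  ] yaw -73.56964443422429 tilt 0.0031195905336813563 q [-0.72  0.07  1.58 -0.    1.5   0.56] gap 0.9997260231649215 F [-0.26 -0.12  0.58] T [-0.05  0.2  -0.05]
shift in current tool frame cm [ 0.6  10.51 10.85] wz deg 14.430355565775699
shift in frame after turn     [ 3.2  10.03 10.85]
top knob 42 mean [ 0.53  -0.404] rect [ 0.532 -0.405] size [12.215 19.159] ang 147.1 z 0.227
scene knob 234 mean [ 0.558 -0.401] rect [ 0.554 -0.405] size [63.993 17.092] ang 179.6 z 0.22
scene bar 404 ang about pivot 124.94982346104717 z 0.1600482275214387
```

Call:
servo_tool([
  [0,0,7.2,0,0,0,1],
  [0,0,7.2,0,0,0,1],
  [0,0,0,1,3.4,0,1],
  [0,0,0,1.1,3.4,0,1],
  [0,0,0,1,3.3,0,1],
  [0,0,0,0,0,4,1],
  [0,0,0,0,0,3,1],
  [0,0,0,0,0,2,1],
  [0,0,0,0,0,1.8,1],
  [0,0,0,0,0,0,1],
])

```text
time: 8.55
eef_pos: [0.5525, -0.4034, 0.1942]
ee_rot: [[0.999, 0.043, -0.004], [0.043, -0.999, 0.004], [-0.004, -0.004, -1.0]]
ft_force: [-0.2, 0.4, -0.4]
finger_gap: 1.0
```

Call:
servo_tool([
  [0,0,0,0,0,0,0.4],
  [0,0,0,0,0,0,0],
  [0,0,0,0,0,0,0],
  [0,0,0,0,0,0,0],
  [0,0,0,0,0,0,0],
  [0,0,0,0,0,0,0],
])

```text
time: 9.15
eef_pos: [0.5537, -0.4046, 0.1977]
ee_rot: [[0.999, 0.041, 0.0], [0.041, -0.999, -0.0], [0.0, 0.0, -1.0]]
ft_force: [0.3, 0.8, -1.5]
finger_gap: 0.523
```

```bash
python3 go.py .553 -.405 .197 92
```

```text
t 9.15 p [ 553.67 -404.56  197.72] toolx [1.   0.04 0.  ] yaw -87.63440179315353 tilt 0.020897706751817288 q [-0.8   0.33  1.47 -0.    1.34  0.73] gap 0.5225402548766195 F [ 0.29  0.83 -1.46] T [-0.01  0.11  0.01]
shift in current tool frame cm [-0.07  0.04  0.07] wz deg 0.36559820684647093
shift in frame after turn     [-0.07  0.04  0.07]
```

Call:
servo_tool([
  [0,0,0,0,0,0,0],
  [0,0,0,0,0,0,0],
  [0,0,0,0,0,0,0],
  [0,0,0,0,0,0,0],
  [0,0,0,0,0,0,0],
  [0,0,0,0,0,0,0],
  [0,0,0,0,0,0,0],
  [0,0,0,0,0,0,0],
])

```text
time: 9.95
eef_pos: [0.5537, -0.4066, 0.1974]
ee_rot: [[0.999, 0.04, 0.001], [0.04, -0.999, -0.004], [0.001, 0.004, -1.0]]
ft_force: [2.1, -7.1, -3.3]
finger_gap: 0.156
```

Call:
servo_tool([
  [0,0,-6,0,0,0,0],
  [0,0,-6,0,0,0,0],
  [0,0,-6,0,0,0,0],
  [0,0,-6,0,0,0,0],
  [0,0,-6,0,0,0,0],
  [0,0,-6,0,0,0,0],
  [0,0,-6,0,0,0,0],
  [0,0,-6,0,0,0,0],
  [0,0,-6,0,0,0,0],
  [0,0,-6,0,0,0,0],
])

```text
time: 10.95
eef_pos: [0.5538, -0.4068, 0.1975]
ee_rot: [[0.461, 0.887, 0.002], [0.887, -0.461, -0.005], [-0.003, 0.004, -1.0]]
ft_force: [2.7, -7.2, -3.2]
finger_gap: 0.158
```

Call:
servo_tool([
  [0,0,-5,0,0,0,0],
  [0,0,0,0,0,0,0],
])

```text
time: 11.15
eef_pos: [0.5538, -0.4067, 0.1975]
ee_rot: [[0.384, 0.923, 0.001], [0.923, -0.384, -0.005], [-0.004, 0.003, -1.0]]
ft_force: [2.0, -6.7, -3.3]
finger_gap: 0.156
```

```bash
python3 go.py .553 -.405 .197 92; python3 m.py 2>&1 | grep -E "scene (knob|bar)"
```

```text
t 11.15 p [ 553.78 -406.72  197.46] toolx [ 0.38  0.92 -0.  ] yaw -22.585767536682937 tilt 0.2734767201439833 q [-0.8   0.33  1.46 -0.    1.34 -0.4 ] gap 0.15616853719031576 F [ 1.95 -6.73 -3.25] T [-1.21 -0.2   0.13]
shift in current tool frame cm [ 0.13 -0.14  0.05] wz deg 65.41423246331706
shift in frame after turn     [-0.07 -0.17  0.05]
scene knob 118 mean [ 0.561 -0.392] rect [ 0.556 -0.403] size [59.905 16.162] ang 63.0 z 0.226
scene bar 402 ang about pivot 125.01750588343063 z 0.1599352465116765
```

Call:
servo_tool([
  [0,0,0,0,0,0,0.6],
  [0,0,0,0,0,0,0.6],
  [0,0,0,0,0,0,0.6],
  [0,0,0,0,0,0,0.6],
  [0,0,0,0,0,0,0.6],
  [0,0,0,0,0,-2,0.6],
  [0,0,0,0,0,-4,0.6],
  [0,0,0,0,0,-2,0.6],
  [0,0,0,0,0,0,0.6],
])

```text
time: 12.15
eef_pos: [0.555, -0.4057, 0.2822]
ee_rot: [[0.385, 0.923, 0.005], [0.923, -0.385, -0.006], [-0.003, 0.007, -1.0]]
ft_force: [-0.1, 0.0, -0.1]
finger_gap: 0.603
```

```bash
sed -i 's/PIV=(.553,-.4)/PIV=(.5537,-.406)/' m.py; python3 go.py .442 -.252 .27 36; python3 m.py 2>&1 | grep -E "(knob|bar|fit)"
```

```text
t 12.15 p [ 555.   -405.72  282.18] toolx [ 0.38  0.92 -0.  ] yaw -22.628665194164938 tilt 0.44655008705508814 q [-0.8   0.28  1.38  0.    1.48 -0.4 ] gap 0.602803708021617 F [-0.11  0.03 -0.09] T [-0.1   0.11 -0.01]
shift in current tool frame cm [  9.84 -16.35   1.07] wz deg -58.62866519416494
shift in frame after turn     [19.09 -0.11  1.07]
top knob none 0
top bar 54 ang about pivot 124.90858140252088 z 0.1615535225448767
  fit ang 130.66425179612006 mean [ 0.429 -0.228  0.161]
scene knob 168 mean [ 0.56  -0.399] rect [ 0.556 -0.405] size [65.057 15.154] ang 70.2 z 0.225
scene bar 400 ang about pivot 123.7809240996396 z 0.15997963790961084
  fit ang 125.85120465252477 mean [ 0.473 -0.287  0.159]
```

Call:
servo_tool([
  [0,0,-8.3,0,0,0,0.6],
  [0,0,-8.3,0,0,0,0.6],
  [0,0,-8.4,0,0,0,0.6],
  [0,0,-8.4,0,0,0,0.6],
  [0,0,-8.4,0,0,0,0.6],
  [0,0,-8.4,0,0,0,0.6],
  [0,0,-8.4,0,0,0,0.6],
  [0,0,0,4.8,0,0,0.6],
  [0,0,0,4.8,0,0,0.6],
  [0,0,0,4.8,0,0,0.6],
])

```text
time: 13.25
eef_pos: [0.4671, -0.286, 0.274]
ee_rot: [[-0.587, 0.81, -0.004], [0.81, 0.587, 0.004], [0.005, -0.001, -1.0]]
ft_force: [0.1, 0.1, 1.3]
finger_gap: 0.604
```

Call:
servo_tool([
  [0,0,0,4.7,0,0,0.6],
  [0,0,0,0,0,4,0.6],
  [0,0,0,0,0,4,0.6],
  [0,0,0,0,0,4,0.6],
  [0,0,0,0,0,2.6,0.6],
  [0,0,0,0,0,0,0.3],
  [0,0,0,0,0,0,0],
  [0,0,0,0,0,0,0],
  [0,0,0,0,0,0,0],
  [0,0,0,0,0,0,0],
])

```text
time: 14.25
eef_pos: [0.4421, -0.2505, 0.1328]
ee_rot: [[-0.587, 0.809, 0.002], [0.809, 0.587, -0.002], [-0.002, 0.0, -1.0]]
ft_force: [0.6, -0.5, -0.9]
finger_gap: 0.212
```

Call:
servo_tool([
  [0,0,0,0,0,0,0],
  [0,0,0,0,0,0,0],
  [0,0,0,0,0,0,0],
  [0,0,0,0,0,0,0],
  [0,0,0,0,0,0,0],
])

```text
time: 14.75
eef_pos: [0.4419, -0.2505, 0.1326]
ee_rot: [[-0.587, 0.809, 0.001], [0.809, 0.587, -0.001], [-0.002, 0.0, -1.0]]
ft_force: [-1.3, -0.7, 6.1]
finger_gap: 0.163
```

```bash
python3 go.py .442 -.252 .136 36
```

```text
t 14.75 p [ 441.91 -250.48  132.56] toolx [-0.59  0.81 -0.  ] yaw 35.958804355594886 tilt 0.09334227354429629 q [-0.74 -0.01  1.98 -0.    1.17 -1.37] gap 0.16320552322046758 F [-1.25 -0.73  6.1 ] T [-0.06  0.22 -0.05]
shift in current tool frame cm [-0.13 -0.08 -0.34] wz deg -0.04119564440512136
shift in frame after turn     [-0.13 -0.08 -0.34]
```

Call:
servo_tool([
  [0,0,5,0,1.67,0,0],
  [0,0,5,0,1.67,0,0],
  [0,0,5,0,1.67,0,0],
  [0,0,5,0,1.67,0,0],
  [0,0,0,0,0,0,0],
])

```text
time: 15.25
eef_pos: [0.5028, -0.2215, 0.1326]
ee_rot: [[-0.275, 0.962, 0.006], [0.961, 0.275, -0.009], [-0.01, 0.003, -1.0]]
ft_force: [4.4, -9.9, -1.9]
finger_gap: 0.157
```

```bash
python3 go.py .442 -.252 .136 36;python3 m.py 2>&1 | grep -E "(knob|bar|fit)"
```

```text
t 15.25 p [ 502.79 -221.48  132.61] toolx [-0.27  0.96 -0.01] yaw 15.94483315370613 tilt 0.5871764836449913 q [-0.62  0.08  1.88 -0.    1.17 -0.9 ] gap 0.15748034553017218 F [ 4.38 -9.94 -1.93] T [-2.02 -0.61 -0.01]
shift in current tool frame cm [-1.27 -6.68 -0.35] wz deg -20.055166846293872
shift in frame after turn     [ 1.1  -6.71 -0.35]
top knob 170 mean [ 0.551 -0.405] rect [ 0.554 -0.405] size [59.943 17.748] ang 69.1 z 0.227
top bar 15 ang about pivot 108.13494458290947 z 0.16345204281336947
  fit ang 169.74354220510153 mean [ 0.537 -0.354  0.161]
scene knob 165 mean [ 0.56 -0.4 ] rect [ 0.555 -0.408] size [68.011 15.228] ang 70.1 z 0.225
scene bar 277 ang about pivot 103.10535367389113 z 0.15979176519649854
  fit ang 105.09456751141869 mean [ 0.519 -0.26   0.159]
```

Call:
servo_tool([
  [0,0,5,-0.1,1.67,0,0],
  [0,0,5,-0.1,1.67,0,0],
  [0,0,5,-0.1,1.67,0,0],
  [0,0,4.3,-0.1,1.44,0,0],
  [0,0,0,0,0,0,0],
  [0,0,0,0,0,0,0.5],
  [0,0,0,0,0,0,0.5],
  [0,0,0,0,0,0,0.5],
  [0,0,0,0,0,0,0.5],
  [0,0,0,0,0,0,0.5],
])

```text
time: 16.35
eef_pos: [0.5637, -0.2121, 0.1312]
ee_rot: [[0.058, 0.998, -0.0], [0.998, -0.058, 0.0], [0.0, -0.0, -1.0]]
ft_force: [-0.1, -0.5, 0.4]
finger_gap: 0.495
```

Call:
servo_tool([
  [0,0,0,0,0,-3,0.5],
  [0,0,0,0,0,-4,0.5],
  [0,0,0,0,0,-4,0.5],
  [0,0,0,0,0,-4,0.5],
  [0,0,0,-5,0,0,0.5],
  [0,0,0,-5,0,0,0.5],
  [0,0,0,-5,0,0,0.5],
  [0,0,0,-5,0,0,0.5],
  [0,0,0,0,0,0,0.5],
  [0,0,0,0,0,0,0.5],
])

```text
time: 17.35
eef_pos: [0.5518, -0.4128, 0.2807]
ee_rot: [[0.06, 0.998, -0.001], [0.998, -0.06, 0.001], [0.001, -0.001, -1.0]]
ft_force: [-0.5, 1.2, -0.4]
finger_gap: 0.502
```

```bash
python3 go.py .5537 -.406 .197 157;python3 m.py 2>&1 | grep -E "(knob|bar|fit|prong)"
python3 - <<'E'
from h import *
a=[]
for c,(x,y) in (('top',(330,160)),('scene',(130,110))):
    im=r.get_image(c);a.append(cv2.resize(im['pixels'][y:y+110,x:x+130,::-1],None,fx=3,fy=5 if 0 else 3,interpolation=cv2.INTER_CUBIC))
cv2.imwrite('pics/sw1.png',np.hstack(a))
E
```

```text
t 17.35 p [ 551.82 -412.8   280.73] toolx [0.06 1.   0.  ] yaw -3.4375951164241996 tilt 0.07423605482237568 q [-0.81  0.29  1.37  0.    1.49 -0.75] gap 0.501529204903091 F [-0.47  1.15 -0.38] T [-0.07  0.03  0.02]
shift in current tool frame cm [0.68 0.15 8.37] wz deg 19.562404883575795
shift in frame after turn     [ 0.69 -0.08  8.37]
top knob 14 mean [ 0.564 -0.379] rect [ 0.565 -0.38 ] size [ 4.824 12.479] ang 131.1 z 0.227
top prongs 69 mean [ 0.544 -0.346] rect [ 0.544 -0.346] size [16.542 57.577] ang 99.3 z 0.118
top bar 415 ang about pivot 87.10605726180313 z 0.1617841040747443
  fit ang 86.49822453244879 mean [ 0.561 -0.261  0.161]
scene knob 168 mean [ 0.56  -0.399] rect [ 0.556 -0.404] size [64.354 15.589] ang 70.2 z 0.225
scene prongs 97 mean [ 0.564 -0.35 ] rect [ 0.561 -0.348] size [60.279 33.086] ang 74.5 z 0.117
scene bar 381 ang about pivot 84.43815369977082 z 0.1608297636588434
  fit ang 86.65744776643028 mean [ 0.567 -0.259  0.16 ]
```

View pics/sw1.png

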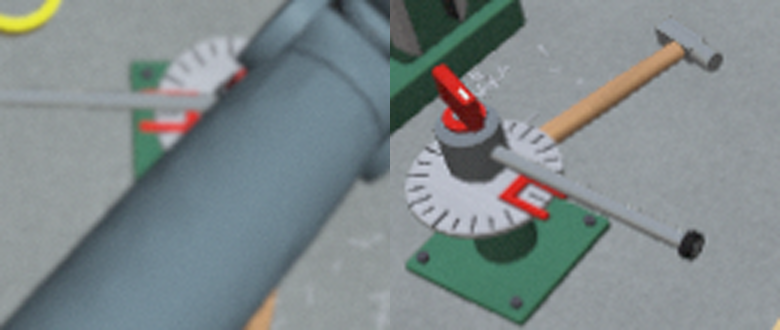

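Run:
```python
from h import *
from scipy.optimize import least_squares
for c in('top','scene'):
    im=r.get_image(c);px=cv2.imread(f'pics/{c}0.png');hsv=cv2.cvtColor(px,cv2.COLOR_BGR2HSV);w=np.load(c+'0.npz')['w']
    H=hsv[...,0];k=((H>170)|(H<8))&(hsv[...,1]>90)&(hsv[...,2]>50)&(w[...,0]>.5)&(w[...,0]<.61)&(w[...,1]>-.385)&(w[...,1]<-.25)&(abs(w[...,2]-.115)<.012)
    v,u=np.nonzero(k);Q=np.array([atz(im,(a,b),.112)[:2] for a,b in zip(u,v)])-[.5537,-.406]
    # prong-line fit: for rad>50 split by sign
    best=[]
    for fixpiv in (1,0):
        f=lambda p:[ (abs(-np.sin(p[0])*q[0]+np.cos(p[0])*q[1]-p[1]*(1-fixpiv))-.015) for q in Q[np.hypot(*Q.T)>.05]]+[p[1]]
        s=least_squares(f,[np.radians(86),0],loss='soft_l1',f_scale=.004);best.append((np.degrees(s.x[0]),s.x[1]*1000))
    print(c,len(Q),best)
```

```text
top 143 [(np.float64(86.02554272708583), np.float64(0.0)), (np.float64(87.03912887555876), np.float64(-1.2397570958914474))]
scene 132 [(np.float64(88.79288355925947), np.float64(0.0)), (np.float64(86.95334933560035), np.float64(2.2371256696538326))]
```

Call:
servo_tool([
  [0,0,6.4,0,0,0,0.6],
  [0,0,6.4,0,0,0,0.6],
  [0,0,6.4,0,0,0,0.6],
  [0,0,0,0.7,-0.1,2,0.6],
  [0,0,0,0,0,3,0.6],
  [0,0,0,0,0,2,0.6],
  [0,0,0,0,0,1.3,0.6],
  [0,0,0,0,0,0,0.6],
  [0,0,0,0,0,0,0.3],
  [0,0,0,0,0,0,0],
])

```text
time: 18.65
eef_pos: [0.5548, -0.4058, 0.2004]
ee_rot: [[0.383, 0.924, 0.002], [0.924, -0.383, -0.002], [-0.001, 0.003, -1.0]]
ft_force: [-0.1, 0.0, 0.7]
finger_gap: 0.464
```

Call:
servo_tool([
  [0,0,0,0,0,0,0],
  [0,0,0,0,0,0,0],
  [0,0,0,0,0,0,0],
  [0,0,0,0,0,0,0],
  [0,0,0,0,0,0,0],
  [0,0,0,0,0,0,0],
  [0,0,0,0,0,0,0],
])

```text
time: 19.35
eef_pos: [0.5543, -0.4054, 0.1988]
ee_rot: [[0.383, 0.924, 0.001], [0.924, -0.383, -0.001], [-0.0, 0.001, -1.0]]
ft_force: [2.0, -1.2, 0.9]
finger_gap: 0.158
```

Call:
servo_tool([
  [0,0,6.5,0,0,0,0],
  [0,0,6.5,0,0,0,0],
  [0,0,6.5,0,0,0,0],
  [0,0,6.5,0,0,0,0],
  [0,0,6.5,0,0,0,0],
  [0,0,6.5,0,0,0,0],
  [0,0,6.5,0,0,0,0],
  [0,0,6.5,0,0,0,0],
  [0,0,6.5,0,0,0,0],
  [0,0,6.5,0,0,0,0],
])

```text
time: 20.35
eef_pos: [0.5551, -0.4066, 0.1988]
ee_rot: [[0.999, 0.039, 0.003], [0.039, -0.999, -0.004], [0.003, 0.004, -1.0]]
ft_force: [5.8, -5.1, -2.4]
finger_gap: 0.162
```

Call:
servo_tool([
  [0,0,0,0,0,0,0],
  [0,0,0,0,0,0,0],
  [0,0,0,0,0,0,0.6],
  [0,0,0,0,0,0,0.6],
  [0,0,0,0,0,0,0.6],
  [0,0,0,0,0,0,0.6],
  [0,0,0,0,0,0,0.6],
  [0,0,0,0,0,-4,0.6],
  [0,0,0,0,0,-5,0.6],
  [0,0,0,0,0,-4,0.6],
])

```text
time: 21.35
eef_pos: [0.5541, -0.4052, 0.3312]
ee_rot: [[0.999, 0.043, 0.001], [0.043, -0.999, -0.001], [0.001, 0.001, -1.0]]
ft_force: [0.0, -0.7, -0.5]
finger_gap: 0.596
```

```bash
python3 go.py .445 .318 .33 -8 ;python3 m.py
```

```text
t 21.35 p [ 554.11 -405.24  331.2 ] toolx [1.   0.04 0.  ] yaw -87.53750410189105 tilt 0.08287363568479214 q [-0.8   0.26  1.31 -0.    1.57  0.73] gap 0.5959055786361764 F [ 0.03 -0.7  -0.49] T [-0.03  0.1   0.04]
shift in current tool frame cm [ -7.79 -72.73   0.03] wz deg -79.53750410189105
shift in frame after turn     [ 70.1  -20.87   0.03]
top knob none 0
top prongs 51 mean [ 0.544 -0.34 ] rect [ 0.544 -0.342] size [14.548 52.72 ] ang 101.4 z 0.119
top yel 219 mean [0.579 0.331] rect [0.581 0.333] size [29.058 53.247] ang 102.3 z 0.168
top ora 219 mean [0.445 0.317] rect [0.446 0.319] size [53.51  28.776] ang 82.7 z 0.168
top brown 219 mean [ 0.676 -0.043] rect [ 0.678 -0.043] size [65.002 27.027] ang 9.2 z 0.13
top green 227 mean [0.672 0.054] rect [0.673 0.054] size [26.596 65.401] ang 175.5 z 0.129
top white 206 mean [0.668 0.137] rect [0.668 0.138] size [63.602 27.428] ang 5.5 z 0.129
top bar 411 ang about pivot 87.13812095736597 z 0.16165627741022257
  fit ang 86.54504674348536 mean [ 0.561 -0.261  0.161]
scene knob 230 mean [ 0.558 -0.401] rect [ 0.556 -0.403] size [17.566 61.935] ang 0.6 z 0.221
scene prongs 96 mean [ 0.563 -0.351] rect [ 0.561 -0.347] size [61.89  35.398] ang 74.4 z 0.116
scene yel 362 mean [0.586 0.333] rect [0.582 0.333] size [30.043 49.561] ang 98.3 z 0.168
scene ora 312 mean [0.451 0.318] rect [0.447 0.318] size [51.239 30.209] ang 82.7 z 0.168
scene brown 261 mean [ 0.682 -0.042] rect [ 0.68  -0.044] size [63.129 27.294] ang 8.6 z 0.131
scene green 328 mean [0.678 0.055] rect [0.675 0.054] size [27.296 63.81 ] ang 175.0 z 0.13
scene white 294 mean [0.669 0.139] rect [0.667 0.139] size [64.997 26.522] ang 4.6 z 0.13
scene bar 377 ang about pivot 84.52740454122089 z 0.16061883675653402
  fit ang 86.43149158241464 mean [ 0.567 -0.258  0.16 ]
```

Call:
servo_tool([
  [0,0,-8,0,0,0,0.7],
  [0,0,-8,0,0,0,0.7],
  [0,0,-8,0,0,0,0.7],
  [0,0,-8,0,0,0,0.7],
  [0,0,-8,0,0,0,0.7],
  [0,0,-8,0,0,0,0.7],
  [0,0,-8,0,0,0,0.7],
  [0,0,-8,0,0,0,0.7],
  [0,0,-8,0,0,0,0.7],
  [0,0,-8,0,0,0,0.7],
])

```text
time: 22.45
eef_pos: [0.5538, -0.4049, 0.3271]
ee_rot: [[0.125, 0.992, -0.001], [0.992, -0.125, 0.001], [0.001, -0.002, -1.0]]
ft_force: [-0.5, 0.2, 0.6]
finger_gap: 0.698
```

Call:
servo_tool([
  [0,0,0,4.67,-1.39,0,0.7],
  [0,0,0,4.67,-1.39,0,0.7],
  [0,0,0,4.67,-1.39,0,0.7],
  [0,0,0,4.67,-1.39,0,0.7],
  [0,0,0,4.67,-1.39,0,0.7],
  [0,0,0,4.67,-1.39,0,0.7],
  [0,0,0,4.67,-1.39,0,0.7],
  [0,0,0,4.67,-1.39,0,0.7],
  [0,0,0,4.67,-1.39,0,0.7],
  [0,0,0,4.67,-1.39,0,0.7],
])

```text
time: 23.45
eef_pos: [0.4765, 0.0778, 0.3276]
ee_rot: [[0.132, 0.991, -0.001], [0.991, -0.132, 0.0], [-0.0, -0.001, -1.0]]
ft_force: [0.9, 0.1, -0.7]
finger_gap: 0.701
```

Call:
servo_tool([
  [0,0,0,4.67,-1.39,0,0.7],
  [0,0,0,4.67,-1.39,0,0.7],
  [0,0,0,4.67,-1.39,0,0.7],
  [0,0,0,4.67,-1.39,0,0.7],
  [0,0,0,3.5,-1,0,0.7],
  [0,0,0,0,0,0,0.7],
  [0,0,0,0,0,0,0.7],
])

```text
time: 24.15
eef_pos: [0.441, 0.3047, 0.3274]
ee_rot: [[0.13, 0.992, -0.001], [0.992, -0.13, -0.001], [-0.001, -0.001, -1.0]]
ft_force: [-0.0, -1.1, -0.3]
finger_gap: 0.696
```

```bash
python3 go.py .4465 .3185 .144 -7.3 ;python3 m.py | grep -E "ora"
```

```text
t 24.15 p [441.02 304.71 327.45] toolx [ 0.13  0.99 -0.  ] yaw -7.4441140354082656 tilt 0.10120712214933926 q [ 0.39 -0.1   1.7  -0.    1.54  0.52] gap 0.6964945832101935 F [-0.   -1.09 -0.28] T [-0.12  0.04 -0.04]
shift in current tool frame cm [ 1.46  0.39 18.34] wz deg -0.14411403540826484
shift in frame after turn     [ 1.46  0.39 18.34]
top ora 219 mean [0.445 0.317] rect [0.446 0.318] size [52.816 28.472] ang 82.5 z 0.168
scene ora 305 mean [0.451 0.319] rect [0.446 0.318] size [51.603 28.806] ang 81.6 z 0.168
```

Call:
servo_tool([
  [0,0,0,1.4,0.4,4,0.7],
  [0,0,0,0,0,5,0.7],
  [0,0,0,0,0,4.5,0.7],
  [0,0,0,0,0,3,0.7],
  [0,0,0,0,0,1.8,0.7],
  [0,0,0,0,0,0,0.7],
  [0,0,0,0,0,0,0.4],
  [0,0,0,0,0,0,0],
  [0,0,0,0,0,0,0],
  [0,0,0,0,0,0,0],
])

```text
time: 25.25
eef_pos: [0.4481, 0.318, 0.1467]
ee_rot: [[0.131, 0.991, 0.002], [0.991, -0.131, 0.001], [0.001, 0.002, -1.0]]
ft_force: [1.0, 1.1, -0.7]
finger_gap: 0.393
```

Call:
servo_tool([
  [0,0,0,0,0,0,0],
  [0,0,0,0,0,0,0],
  [0,0,0,0,0,0,0],
  [0,0,0,0,0,0,0],
  [0,0,0,0,0,-2,0],
  [0,0,0,0,0,-4,0],
  [0,0,0,0,0,-5,0],
  [0,0,0,0,0,-5,0],
  [0,0,0,0,0,-5,0],
  [0,0,0,0,0,0,0],
])

```text
time: 26.25
eef_pos: [0.45, 0.3191, 0.3638]
ee_rot: [[0.131, 0.991, 0.013], [0.991, -0.131, 0.006], [0.007, 0.012, -1.0]]
ft_force: [-0.3, -0.2, -1.6]
finger_gap: 0.296
```

```bash
python3 go.py .566 -.194 .37 k -86.5 ;python3 m.py | grep -E "ora|yel"
```

```text
t 26.25 p [450.02 319.07 363.81] toolx [0.13 0.99 0.01] yaw -7.53157107633341 tilt 0.8236830357301339 q [ 0.41 -0.08  1.62  0.    1.59  0.54] gap 0.2955756025576663 F [-0.25 -0.17 -1.61] T [-0.1   0.04 -0.01]
shift in current tool frame cm [-49.34  18.23  -0.77] wz deg 86.5
shift in frame after turn     [15.18 50.36 -0.77]
top yel 220 mean [0.58  0.331] rect [0.581 0.333] size [29.662 52.703] ang 103.0 z 0.168
top ora none 0
scene yel 360 mean [0.586 0.333] rect [0.582 0.333] size [29.311 49.762] ang 98.0 z 0.168
scene ora none 0
```

Call:
servo_tool([
  [0,0,0,-1.5,0.55,-0.3,0],
  [0,0,0,-3,1.1,-0.3,0],
  [0,0,0,-4,1.48,-0.2,0],
  [0,0,0,-4,1.48,0,0],
  [0,0,0,-4,1.48,0,0],
  [0,0,0,-4,1.48,0,0],
  [0,0,0,-4,1.48,0,0],
  [0,0,0,-4,1.48,0,0],
  [0,0,0,-4,1.48,0,0],
  [0,0,0,-4,1.48,0,0],
])

```text
time: 27.35
eef_pos: [0.532, -0.0642, 0.3605]
ee_rot: [[0.132, 0.991, -0.005], [0.991, -0.132, 0.001], [0.001, -0.005, -1.0]]
ft_force: [-0.4, 0.0, -2.6]
finger_gap: 0.297
```

Call:
servo_tool([
  [0,0,0,-4,1.48,0,0],
  [0,0,0,-4,1.48,0,0],
  [0,0,0,-3,1.1,0,0],
  [0,0,0,-1.8,0.66,0,0],
  [0,0,5,0,0,0,0],
  [0,0,7,0,0,0,0],
  [0,0,8,0,0,0,0],
  [0,0,8,0,0,0,0],
  [0,0,8,0,0,0,0],
  [0,0,8,0,0,0,0],
])

```text
time: 28.35
eef_pos: [0.5624, -0.1944, 0.3616]
ee_rot: [[0.786, 0.618, -0.003], [0.618, -0.786, 0.002], [-0.001, -0.003, -1.0]]
ft_force: [-0.3, 0.6, -2.4]
finger_gap: 0.294
```

Call:
servo_tool([
  [0,0,8,0,0,0,0],
  [0,0,8,0,0,0,0],
  [0,0,8,0,0,0,0],
  [0,0,8,0,0,0,0],
  [0,0,6,0,0,0,0],
  [0,0,4.5,0,0,0,0],
  [0,0,0,0,0,0,0],
  [0,0,0,0,0,0,0],
  [0,0,0,0,0,0,0],
])

```text
time: 29.25
eef_pos: [0.563, -0.1947, 0.3628]
ee_rot: [[0.998, -0.069, -0.001], [-0.069, -0.998, 0.001], [-0.001, -0.001, -1.0]]
ft_force: [-0.3, -0.1, -1.5]
finger_gap: 0.296
```

```bash
python3 go.py .567 -.194 .33 -93.5; python3 m.py | grep -E "bar|fit"
python3 - <<'E'
from h import *
im=r.get_image('scene');P=cloud(im);hsv=cv2.cvtColor(im['pixels'],cv2.COLOR_RGB2HSV)
m=(hsv[...,0]>7)&(hsv[...,0]<20)&(hsv[...,1]>120)&(P[...,2]>.2)&(P[...,1]<0)
print(m.sum(),np.nanpercentile(P[m],[2,50,98],axis=0))
cv2.imwrite('pics/h1.png',cv2.resize(im['pixels'][20:260,110:390,::-1],None,fx=2.5,fy=2.5))
E
```

```text
t 29.25 p [ 562.98 -194.67  362.83] toolx [ 1.   -0.07 -0.  ] yaw -93.96691854193386 tilt 0.06719934567238013 q [-0.52  0.04  1.51 -0.    1.6   1.12] gap 0.2957050190429249 F [-0.29 -0.06 -1.48] T [-0.01  0.2  -0.02]
shift in current tool frame cm [ 0.4  -0.09  3.28] wz deg -0.4669185419338646
shift in frame after turn     [ 0.4  -0.09  3.28]
top bar 88 ang about pivot 88.06902084001325 z 0.1617829098946917
  fit ang 89.8966294186741 mean [ 0.557 -0.336  0.161]
scene bar 193 ang about pivot 84.40820750287854 z 0.1605902464606597
  fit ang 86.52516358168205 mean [ 0.567 -0.263  0.16 ]
1213 [[ 0.50136377 -0.21697891  0.23220095]
 [ 0.60764051 -0.18335078  0.28866845]
 [ 0.64038823 -0.1594816   0.47153043]]
```

View pics/h1.png

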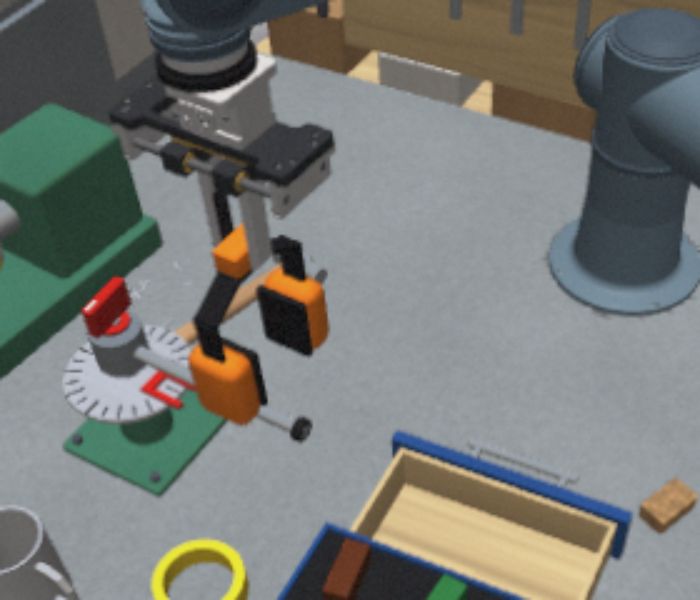

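The orange pair hangs level in the gripper, with its crown at about (233,250) in the crop. It is above the bar, with one cup on each side. I'll lower it now.

Call:
servo_tool([
  [0,0,0,0.4,0,1,0],
  [0,0,0,0,0,3,0],
  [0,0,0,0,0,3,0],
  [0,0,0,0,0,3,0],
  [0,0,0,0,0,3,0],
  [0,0,0,0,0,3,0],
  [0,0,0,0,0,2,0],
  [0,0,0,0,0,0.8,0],
  [0,0,0,0,0,0,0],
  [0,0,0,0,0,0,0],
])

```text
time: 30.4
eef_pos: [0.568, -0.1954, 0.1765]
ee_rot: [[0.998, -0.07, 0.002], [-0.07, -0.998, -0.001], [0.002, 0.001, -1.0]]
ft_force: [-0.0, 0.5, -0.9]
finger_gap: 0.296
```

```bash
python3 go.py .567 -.194 .17 -93.5
```

```text
t 30.4 p [ 567.95 -195.44  176.54] toolx [ 1.   -0.07  0.  ] yaw -94.03236347142594 tilt 0.10556362910808922 q [-0.52  0.16  1.71  0.    1.27  1.12] gap 0.2956447372823969 F [-0.01  0.51 -0.88] T [0.01 0.1  0.03]
shift in current tool frame cm [-0.11 -0.14  0.65] wz deg -0.5323634714259384
shift in frame after turn     [-0.11 -0.14  0.65]
```

Call:
servo_tool([
  [0,0,0,0,0,0.5,0],
  [0,0,0,0,0,0.2,0],
  [0,0,0,0,0,0,0],
  [0,0,0,0,0,0,0.6],
  [0,0,0,0,0,0,0.6],
  [0,0,0,0,0,0,0.6],
  [0,0,0,0,0,0,0.6],
  [0,0,0,0,0,-2,0.6],
  [0,0,0,0,0,-4,0.6],
  [0,0,0,0,0,-5,0.6],
])

```text
time: 31.4
eef_pos: [0.5659, -0.1944, 0.2772]
ee_rot: [[0.997, -0.071, -0.005], [-0.071, -0.998, 0.003], [-0.005, -0.002, -1.0]]
ft_force: [0.1, -0.3, 0.3]
finger_gap: 0.602
```

Call:
servo_tool([
  [0,0,0,0,0,-5,0.6],
  [0,0,0,0,-5,0,0.6],
  [0,0,0,0,-5,0,0.6],
  [0,0,0,0,-5,0,0.6],
  [0,0,0,0,-5,0,0.6],
  [0,0,0,0,-5,0,0.6],
  [0,0,0,0,-5,0,0.6],
  [0,0,0,0,-5,0,0.6],
  [0,0,0,0,-5,0,0.6],
  [0,0,0,0,-5,0,0.6],
])

```text
time: 32.4
eef_pos: [0.5987, 0.2559, 0.3285]
ee_rot: [[0.998, -0.07, 0.0], [-0.07, -0.998, -0.0], [0.0, 0.0, -1.0]]
ft_force: [0.3, -0.3, 0.1]
finger_gap: 0.6
```

```bash
python3 go.py .5815 .333 .30 9.5; python3 m.py | grep -E "yel|bar|fit"
python3 - <<'E'
from h import *
a=[]
for c,(x,y) in (('top',(320,130)),('scene',(130,110))):
    im=r.get_image(c);P=cloud(im);hsv=cv2.cvtColor(im['pixels'],cv2.COLOR_RGB2HSV)
    m=(hsv[...,0]>7)&(hsv[...,0]<20)&(hsv[...,1]>120)&(P[...,2]>.15)&(P[...,1]<-.1)
    print(c,m.sum(),np.nanpercentile(P[m],[3,50,97],axis=0) if m.any() else '')
    a.append(cv2.resize(im['pixels'][y:y+130,x:x+130,::-1],None,fx=3,fy=3,interpolation=cv2.INTER_CUBIC))
cv2.imwrite('pics/h2.png',np.hstack(a))
E
```

```text
t 32.4 p [598.71 255.89 328.5 ] toolx [ 1.   -0.07  0.  ] yaw -94.0317437408885 tilt 0.013599656836390214 q [ 0.23  0.18  1.41 -0.    1.55  1.87] gap 0.5995870598479512 F [ 0.33 -0.26  0.09] T [0.03 0.13 0.02]
shift in current tool frame cm [-2.26 -7.57  2.85] wz deg 76.46825625911151
shift in frame after turn     [-7.89  0.43  2.85]
top yel none 0
top bar 594 ang about pivot 87.64732686529405 z 0.16046074319279008
  fit ang 90.10298606607641 mean [ 0.56  -0.24   0.159]
scene yel 358 mean [0.587 0.333] rect [0.583 0.334] size [28.78  49.911] ang 98.5 z 0.168
scene bar 535 ang about pivot 83.09480112068897 z 0.15978956867409583
  fit ang 80.09066397436393 mean [ 0.575 -0.237  0.159]
top 251 [[ 0.5432589  -0.20794744  0.15197299]
 [ 0.56907349 -0.19396526  0.19209286]
 [ 0.61198973 -0.18026568  0.1971568 ]]
scene 391 [[-0.46720038 -0.38219093  0.1533307 ]
 [ 0.56093593 -0.19689655  0.18750764]
 [ 0.59495651 -0.17892033  0.19513809]]
```

View pics/h2.png

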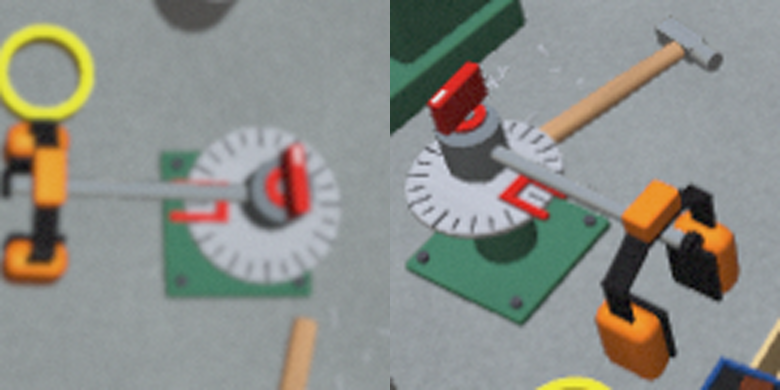

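Orange hangs level on the bar, with its crown at (50,178) in the left view and a cup either side. Yellow is next.

Call:
servo_tool([
  [0,0,-8,0,0,0,0.7],
  [0,0,-8,0,0,0,0.7],
  [0,0,-8,0,0,0,0.7],
  [0,0,-8,0,0,0,0.7],
  [0,0,-8,0,0,0,0.7],
  [0,0,-8,0,0,0,0.7],
  [0,0,-8,0,0,0,0.7],
  [0,0,-8,0,0,0,0.7],
  [0,0,-8,0,0,0,0.7],
  [0,0,-8,0,0,0,0.7],
])

```text
time: 33.6
eef_pos: [0.5993, 0.2519, 0.3286]
ee_rot: [[0.239, 0.971, 0.0], [0.971, -0.239, -0.0], [-0.0, 0.0, -1.0]]
ft_force: [0.8, 0.6, 0.1]
finger_gap: 0.699
```

Call:
servo_tool([
  [0,0,-8,0,0,0,0.7],
  [0,0,-8,0,0,0,0.7],
  [0,0,-8,0,0,0,0.7],
  [0,0,0,0,0,0,0.7],
  [0,0,0,0,0,0,0.7],
])

```text
time: 34.1
eef_pos: [0.5991, 0.2526, 0.3286]
ee_rot: [[-0.169, 0.986, 0.0], [0.986, 0.169, -0.0], [-0.0, 0.0, -1.0]]
ft_force: [0.1, -0.3, -0.6]
finger_gap: 0.704
```

```bash
python3 go.py .582 .333 .144 10; python3 m.py | grep -E "yel"
```

```text
t 34.1 p [599.15 252.61 328.56] toolx [-0.17  0.99 -0.  ] yaw 9.701762877038682 tilt 0.008351293840159046 q [ 0.23  0.18  1.42 -0.    1.55  0.06] gap 0.7037918543219098 F [ 0.1  -0.33 -0.56] T [-0.11  0.03  0.02]
shift in current tool frame cm [ 8.22 -0.34 18.46] wz deg -0.298237122961325
shift in frame after turn     [ 8.22 -0.29 18.46]
top yel none 0
scene yel 357 mean [0.586 0.333] rect [0.583 0.333] size [29.257 49.707] ang 98.8 z 0.168
```

Call:
servo_tool([
  [0,0,0,4.2,-0.3,0,0.7],
  [0,0,0,4,0,0,0.7],
  [0,0,0,0,0,4,0.7],
  [0,0,0,0,0,5,0.7],
  [0,0,0,0,0,4.6,0.7],
  [0,0,0,0,0,3,0.7],
  [0,0,0,0,0,1.8,0.7],
  [0,0,0,0,0,0,0.6],
  [0,0,0,0,0,0,0.3],
  [0,0,0,0,0,0,0],
])

```text
time: 35.2
eef_pos: [0.5835, 0.3346, 0.1474]
ee_rot: [[-0.173, 0.985, 0.004], [0.985, 0.173, 0.002], [0.001, 0.005, -1.0]]
ft_force: [-0.6, 0.1, 0.6]
finger_gap: 0.481
```

Call:
servo_tool([
  [0,0,0,0,0,0,0],
  [0,0,0,0,0,0,0],
  [0,0,0,0,0,0,0],
  [0,0,0,0,0,0,0],
  [0,0,0,0,0,0,0],
  [0,0,0,0,0,-2,0],
  [0,0,0,0,0,-5,0],
  [0,0,0,0,0,-5,0],
  [0,0,0,0,0,-5,0],
  [0,0,0,0,0,-5,0],
])

```text
time: 36.2
eef_pos: [0.5812, 0.3338, 0.3651]
ee_rot: [[-0.173, 0.985, -0.002], [0.985, 0.173, -0.001], [-0.0, -0.002, -1.0]]
ft_force: [0.6, 0.3, -3.0]
finger_gap: 0.299
```

```bash
python3 go.py .5635 -.266 .37 k -103.5
```

```text
t 36.2 p [581.22 333.79 365.13] toolx [-0.17  0.98 -0.  ] yaw 9.956817409155242 tilt 0.10482651651268969 q [ 0.35  0.22  1.31 -0.    1.62  0.18] gap 0.2987176862117295 F [ 0.63  0.34 -3.03] T [-0.1  -0.04 -0.02]
shift in current tool frame cm [-58.77 -12.12  -0.44] wz deg 103.5
shift in frame after turn     [ 1.94 59.97 -0.44]
```

Call:
servo_tool([
  [0,0,0,-1.6,-0.33,-0.5,0],
  [0,0,0,-3.2,-0.66,-0.5,0],
  [0,0,0,-4,-0.82,-0.5,0],
  [0,0,0,-4,-0.82,0,0],
  [0,0,0,-4,-0.82,0,0],
  [0,0,0,-4,-0.82,0,0],
  [0,0,0,-4,-0.82,0,0],
  [0,0,0,-4,-0.82,0,0],
  [0,0,0,-4,-0.82,0,0],
  [0,0,0,-4,-0.82,0,0],
])

```text
time: 37.2
eef_pos: [0.57, -0.0433, 0.3769]
ee_rot: [[-0.173, 0.985, -0.003], [0.985, 0.173, 0.001], [0.001, -0.003, -1.0]]
ft_force: [1.2, -0.1, -1.6]
finger_gap: 0.295
```

Call:
servo_tool([
  [0,0,0,-4,-0.82,0,0],
  [0,0,0,-4,-0.82,0,0],
  [0,0,0,-4,-0.82,0,0],
  [0,0,0,-4,-0.82,0,0],
  [0,0,0,-3.2,-0.66,0,0],
  [0,0,0,-2.6,-0.6,0,0],
  [0,0,4,0,0,0,0],
  [0,0,7.5,0,0,0,0],
  [0,0,8,0,0,0,0],
  [0,0,8,0,0,0,0],
])

```text
time: 38.2
eef_pos: [0.5631, -0.2642, 0.3766]
ee_rot: [[0.307, 0.952, -0.003], [0.952, -0.307, 0.002], [0.001, -0.004, -1.0]]
ft_force: [-0.2, 0.1, -2.5]
finger_gap: 0.297
```

Call:
servo_tool([
  [0,0,8,0,0,0,0],
  [0,0,8,0,0,0,0],
  [0,0,8,0,0,0,0],
  [0,0,8,0,0,0,0],
  [0,0,8,0,0,0,0],
  [0,0,8,0,0,0,0],
  [0,0,8,0,0,0,0],
  [0,0,8,0,0,0,0],
  [0,0,8,0,0,0,0],
  [0,0,4,0,0,0,0],
])

```text
time: 39.2
eef_pos: [0.5632, -0.264, 0.3766]
ee_rot: [[0.998, -0.066, -0.003], [-0.066, -0.998, 0.002], [-0.004, -0.002, -1.0]]
ft_force: [0.1, 0.2, -2.1]
finger_gap: 0.298
```

Call:
servo_tool([
  [0,0,0,0,0,0,0],
  [0,0,0,0,0,0,0],
  [0,0,0,0,0,0,0],
])

```text
time: 39.5
eef_pos: [0.5638, -0.264, 0.3785]
ee_rot: [[0.998, -0.061, -0.001], [-0.061, -0.998, 0.001], [-0.001, -0.001, -1.0]]
ft_force: [0.2, -0.7, -2.4]
finger_gap: 0.293
```

```bash
python3 go.py .5635 -.268 .1755 -93.5;  python3 - <<'E'
from h import *
im=r.get_image('scene');P=cloud(im);hsv=cv2.cvtColor(im['pixels'],cv2.COLOR_RGB2HSV)
m=(hsv[...,0]>20)&(hsv[...,0]<36)&(hsv[...,1]>120)&(P[...,2]>.2)&(P[...,1]<-.1)
print(m.sum(),np.nanpercentile(P[m],[2,50,98],axis=0))
cv2.imwrite('pics/h3.png',cv2.resize(im['pixels'][20:260,110:310,::-1],None,fx=2.2,fy=2.2))
E
```

```text
t 39.5 p [ 563.8  -264.04  378.51] toolx [ 1.   -0.06 -0.  ] yaw -93.49025690068824 tilt 0.07878867534063208 q [-0.62  0.1   1.41 -0.    1.63  1.01] gap 0.2929343088566448 F [ 0.21 -0.68 -2.36] T [-0.03  0.13  0.01]
shift in current tool frame cm [ 0.02  0.41 20.3 ] wz deg 0.009743099311762649
shift in frame after turn     [ 0.02  0.41 20.3 ]
1171 [[ 0.49828154 -0.28655296  0.24690551]
 [ 0.60980636 -0.25077651  0.30180918]
 [ 0.63777903 -0.22980255  0.40333723]]
```

View pics/h3.png

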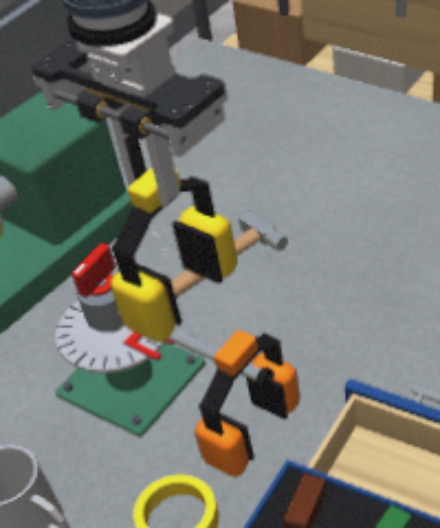

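The yellow pair is level above the bar at about (150,250), clear of the orange pair at (240,400). I'll lower it.

Call:
servo_tool([
  [0,0,0,0,0.3,1,0],
  [0,0,0,0,0,3,0],
  [0,0,0,0,0,3,0],
  [0,0,0,0,0,3,0],
  [0,0,0,0,0,3,0],
  [0,0,0,0,0,3,0],
  [0,0,0,0,0,2.5,0],
  [0,0,0,0,0,1.5,0],
  [0,0,0,0,0,0.3,0],
  [0,0,0,0,0,0,0],
])

```text
time: 40.55
eef_pos: [0.564, -0.2672, 0.1766]
ee_rot: [[0.998, -0.062, 0.0], [-0.062, -0.998, -0.0], [0.0, 0.0, -1.0]]
ft_force: [-0.2, -0.3, -1.6]
finger_gap: 0.297
```

```bash
python3 go.py .5635 -.267 .169 -93.5
```

```text
t 40.55 p [ 564.03 -267.22  176.62] toolx [ 1.   -0.06  0.  ] yaw -93.53416697784193 tilt 0.01339049485382637 q [-0.62  0.21  1.65 -0.    1.28  1.01] gap 0.29688709219490966 F [-0.22 -0.31 -1.56] T [ 0.03  0.11 -0.03]
shift in current tool frame cm [-0.05 -0.02  0.76] wz deg -0.034166977841934454
shift in frame after turn     [-0.05 -0.02  0.76]
```

Call:
servo_tool([
  [0,0,0,0,0,0.5,0],
  [0,0,0,0,0,0.2,0],
  [0,0,0,0,0,0,0],
  [0,0,0,0,0,0,0.5],
  [0,0,0,0,0,0,0.5],
  [0,0,0,0,0,0,0.5],
  [0,0,0,0,0,0,0.5],
  [0,0,0,0,0,-2,0.5],
  [0,0,0,0,0,-4,0.5],
  [0,0,0,0,0,-5,0.5],
])

```text
time: 41.55
eef_pos: [0.5628, -0.2663, 0.2783]
ee_rot: [[0.998, -0.062, -0.004], [-0.062, -0.998, 0.003], [-0.004, -0.003, -1.0]]
ft_force: [1.7, -1.4, 0.4]
finger_gap: 0.501
```

Call:
servo_tool([
  [0,0,0,0,-2,-3,0.6],
  [0,0,0,0.5,-4.9,0,0.6],
  [0,0,0,0.5,-4.9,0,0.6],
  [0,0,0,0.5,-4.9,0,0.6],
  [0,0,0,0.5,-4.9,0,0.6],
  [0,0,0,0.5,-4.9,0,0.6],
  [0,0,0,0.5,-4.9,0,0.6],
  [0,0,0,0,0,0,0.6],
  [0,0,0,0,0,0,0.6],
])

```text
time: 42.45
eef_pos: [0.6132, 0.0452, 0.3095]
ee_rot: [[0.998, -0.06, 0.0], [-0.06, -0.998, -0.001], [0.0, 0.001, -1.0]]
ft_force: [0.7, -0.5, 0.4]
finger_gap: 0.601
```

```bash
python3 go.py .674 .054 .21 88; python3 m.py | grep -E "bro|gree|whit|knob"
python3 - <<'E'
from h import *
for c,(x,y) in (('top',(320,130)),('scene',(130,110))):
    im=r.get_image(c);P=cloud(im);hsv=cv2.cvtColor(im['pixels'],cv2.COLOR_RGB2HSV)
    for n,a,b in(('ora',7,20),('yel',21,36)):
        m=(hsv[...,0]>a)&(hsv[...,0]<b)&(hsv[...,1]>120)&(P[...,2]>.177)&(P[...,1]<-.1)&(P[...,0]>.4)
        print(c,n,m.sum(),np.nanmedian(P[m],axis=0) if m.any() else '')
    if c=='scene': cv2.imwrite('pics/h4.png',cv2.resize(im['pixels'][100:390,110:400,::-1],None,fx=2,fy=2,interpolation=cv2.INTER_CUBIC))
    # drawer geometry: front panel top
    w=P;m=(abs(w[...,2]-.067)<.008)&(w[...,0]>.4)&(w[...,0]<.56)&(w[...,1]>-.13)&(w[...,1]<.22)&(hsv[...,0]>95)&(hsv[...,0]<130)&(hsv[...,1]>100)
    print(m.sum(), cv2.minAreaRect(w[m][:,:2].astype(np.float32)))
E
```

```text
t 42.45 p [613.22  45.21 309.48] toolx [ 1.   -0.06  0.  ] yaw -93.42220579588779 tilt 0.029359153880855013 q [-0.11  0.1   1.54 -0.    1.51  1.52] gap 0.6007974755450269 F [ 0.74 -0.52  0.43] T [ 0.01  0.16 -0.03]
shift in current tool frame cm [ 6.01 -1.25  9.95] wz deg -1.4222057958878054
shift in frame after turn     [ 6.04 -1.1   9.95]
top knob 160 mean [ 0.549 -0.403] rect [ 0.552 -0.406] size [57.756 15.39 ] ang 4.3 z 0.226
top brown 113 mean [ 0.667 -0.049] rect [ 0.676 -0.044] size [61.552 25.61 ] ang 175.1 z 0.13
top green none 0
top white none 1
scene knob 229 mean [ 0.558 -0.401] rect [ 0.555 -0.403] size [63.337 16.674] ang 1.0 z 0.221
scene brown 272 mean [ 0.682 -0.042] rect [ 0.68  -0.043] size [62.558 27.154] ang 8.1 z 0.13
scene green 332 mean [0.678 0.055] rect [0.675 0.053] size [28.298 62.12 ] ang 175.7 z 0.13
scene white 293 mean [0.669 0.139] rect [0.667 0.139] size [64.754 26.35 ] ang 4.4 z 0.13
top ora 202 [ 0.56675642 -0.19353038  0.19265746]
top yel 346 [ 0.54484173 -0.27449781  0.19035367]
31 ((0.4713653326034546, -0.0193193182349205), (0.0011858083307743073, 0.137251615524292), 2.501041889190674)
scene ora 237 [ 0.57573479 -0.19018699  0.1912457 ]
scene yel 300 [ 0.55823043 -0.2679289   0.18924769]
18 ((0.48320382833480835, 0.03618834912776947), (0.0028494768775999546, 0.2714347541332245), 2.3526875972747803)
```

View pics/h4.png

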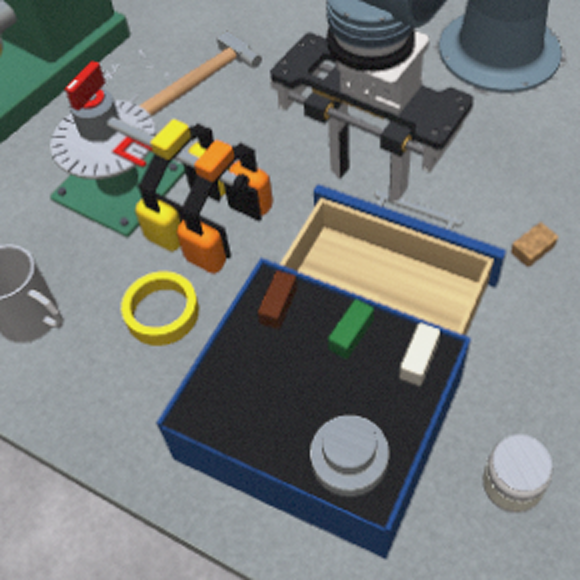

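Both pairs hang on the bar, at (165,140) and (215,160) in the crop. The three wax bars have not moved. I'll take green first.

Call:
servo_tool([
  [0,0,0.8,3,-0.6,2,0.6],
  [0,0,0,3.1,-0.6,3,0.6],
  [0,0,0,0,0,4,0.6],
  [0,0,0,0,0,4,0.6],
  [0,0,0,0,0,4,0.6],
  [0,0,0,0,0,2.3,0.6],
  [0,0,0,0,0,0.9,0.6],
  [0,0,0,0,0,0,0.6],
  [0,0,0,0,0,0,0.6],
])

```text
time: 43.55
eef_pos: [0.6761, 0.0515, 0.1094]
ee_rot: [[0.997, -0.077, 0.003], [-0.077, -0.997, -0.0], [0.003, 0.0, -1.0]]
ft_force: [-0.0, 0.4, -0.5]
finger_gap: 0.599
```

```bash
python3 go.py .674 .0535 .107 -94.3
```

```text
t 43.55 p [676.15  51.53 109.37] toolx [ 1.   -0.08  0.  ] yaw -94.3898841395402 tilt 0.16728168015522366 q [-0.09  0.4   1.55 -0.    1.19  1.56] gap 0.5989715670677314 F [-0.    0.4  -0.52] T [0.01 0.14 0.01]
shift in current tool frame cm [-0.23 -0.18  0.24] wz deg -0.08988413954020302
shift in frame after turn     [-0.23 -0.18  0.24]
```

Call:
servo_tool([
  [0,0,0,0,-0.1,0.2,0.4],
  [0,0,0,0,0,0,0],
  [0,0,0,0,0,0,0],
  [0,0,0,0,0,0,0],
  [0,0,0,0,0,0,0],
  [0,0,0,0,0,0,0],
  [0,0,0,0,0,0,0],
  [0,0,0,0,0,-2,0],
  [0,0,0,0,0,-4,0],
  [0,0,0,0,0,-2,0],
])

```text
time: 44.55
eef_pos: [0.6759, 0.0533, 0.188]
ee_rot: [[0.997, -0.076, 0.003], [-0.076, -0.997, -0.0], [0.003, -0.0, -1.0]]
ft_force: [1.0, 0.1, -2.2]
finger_gap: 0.286
```

Call:
servo_tool([
  [0,0,0,-3,0,0,0],
  [0,0,0,-4,0,0,0],
  [0,0,0,-4,0,0,0],
  [0,0,0,-1.6,0,0,0],
  [0,0,0,0,0,0,0],
  [0,0,0,0,0,0,0],
])

```text
time: 45.15
eef_pos: [0.5497, 0.0628, 0.1854]
ee_rot: [[0.997, -0.076, 0.001], [-0.076, -0.997, -0.0], [0.001, -0.0, -1.0]]
ft_force: [0.7, 0.1, -0.8]
finger_gap: 0.284
```

```bash
python3 go.py .55 .045 .03 k
python3 - <<'E'
from h import *
for c in('top','scene'):
    im=r.get_image(c);P=cloud(im)
    if c=='top':save(im,'d1.png');cv2.imwrite('pics/d1c.png',cv2.resize(im['pixels'][140:270,180:320,::-1],None,fx=3.5,fy=3.5,interpolation=cv2.INTER_CUBIC))
    # profile along x at few y
    for y in(-.03,.1):
        m=(abs(P[...,1]-y)<.006)&(P[...,0]>.4)&(P[...,0]<.66)
        Q=P[m];Q=Q[np.argsort(Q[:,0])];b=((Q[:,0]-.4)/.01).astype(int)
        print(c,y,[(round(.4+.01*i,2),round(np.median(Q[b==i,2])*1000)) for i in np.unique(b)])
E
```

```text
t 45.15 p [549.65  62.77 185.43] toolx [ 1.   -0.08  0.  ] yaw -94.343344682217 tilt 0.028769962431067914 q [-0.09  0.04  1.83  0.    1.28  1.56] gap 0.28436979223064396 F [ 0.65  0.06 -0.77] T [-0.01  0.05 -0.03]
shift in current tool frame cm [ 0.16  1.77 15.54] wz deg -0.0
shift in frame after turn     [ 0.16  1.77 15.54]
top -0.03 [(np.float64(0.4), -2), (np.float64(0.41), 1), (np.float64(0.42), 1), (np.float64(0.43), 3), (np.float64(0.44), 2), (np.float64(0.45), 0), (np.float64(0.46), -2), (np.float64(0.47), 70), (np.float64(0.48), 87), (np.float64(0.49), 78), (np.float64(0.5), 22), (np.float64(0.51), 23), (np.float64(0.52), 22), (np.float64(0.53), 23), (np.float64(0.54), 22), (np.float64(0.55), 22), (np.float64(0.56), 24), (np.float64(0.57), 23), (np.float64(0.58), 22), (np.float64(0.59), 22), (np.float64(0.6), 22), (np.float64(0.61), 21), (np.float64(0.62), 27), (np.float64(0.63), 25), (np.float64(0.64), 100), (np.float64(0.65), 102)]
top 0.1 [(np.float64(0.4), 560), (np.float64(0.41), 555), (np.float64(0.42), 547), (np.float64(0.43), 542), (np.float64(0.44), 536), (np.float64
[... 616 characters left out ...]
float64(0.62), 108), (np.float64(0.63), 103), (np.float64(0.64), 101), (np.float64(0.65), 104)]
scene 0.1 [(np.float64(0.4), 561), (np.float64(0.41), 556), (np.float64(0.42), 550), (np.float64(0.43), 542), (np.float64(0.44), 536), (np.float64(0.45), 530), (np.float64(0.46), 528), (np.float64(0.47), 515), (np.float64(0.48), 60), (np.float64(0.49), 23), (np.float64(0.5), 22), (np.float64(0.51), 24), (np.float64(0.52), 371), (np.float64(0.53), 367), (np.float64(0.54), 368), (np.float64(0.55), 372), (np.float64(0.56), 376), (np.float64(0.57), 345), (np.float64(0.58), 477), (np.float64(0.59), 470), (np.float64(0.62), 105), (np.float64(0.63), 102), (np.float64(0.64), 102), (np.float64(0.65), 101)]
```

View pics/d1c.png

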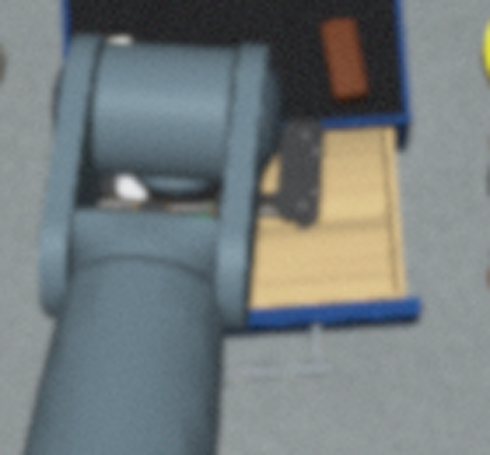

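Call:
servo_tool([
  [0,0,0,0.7,1.7,2,0],
  [0,0,0,0,0,4,0],
  [0,0,0,0,0,4,0],
  [0,0,0,0,0,3,0],
  [0,0,0,0,0,1.7,0],
  [0,0,0,0,0,0.5,0],
  [0,0,0,0,0,0,0],
  [0,0,0,0,0,0,0],
])

```text
time: 46.05
eef_pos: [0.5564, 0.0451, 0.0346]
ee_rot: [[0.997, -0.076, 0.002], [-0.076, -0.997, -0.0], [0.002, 0.0, -1.0]]
ft_force: [0.7, 0.2, -1.1]
finger_gap: 0.289
```

```bash
python3 go.py .556 .045 .03 k
```

```text
t 46.05 p [556.45  45.14  34.62] toolx [ 1.   -0.08  0.  ] yaw -94.33848022708823 tilt 0.1262302833658937 q [-0.12  0.25  1.89 -0.    0.99  1.52] gap 0.28924400379535053 F [ 0.7   0.2  -1.14] T [ 0.    0.12 -0.05]
shift in current tool frame cm [-0.04  0.02  0.46] wz deg -0.0
shift in frame after turn     [-0.04  0.02  0.46]
```

Lower a little, release and go up to above white.

Call:
servo_tool([
  [0,0,0,0,0,0.4,0],
  [0,0,0,0,0,0,0],
  [0,0,0,0,0,0,0.5],
  [0,0,0,0,0,0,0.5],
  [0,0,0,0,0,0,0.5],
  [0,0,0,0,0,0,0.5],
  [0,0,0,0,0,-4,0.5],
  [0,0,0,0,0,-5,0.5],
  [0,0,0,0,0,-5,0.5],
  [0,0,0,0,0,-5,0.5],
])

```text
time: 47.05
eef_pos: [0.5546, 0.0454, 0.2215]
ee_rot: [[0.997, -0.076, 0.0], [-0.076, -0.997, -0.0], [0.0, 0.0, -1.0]]
ft_force: [1.2, 0.4, -0.4]
finger_gap: 0.499
```

Call:
servo_tool([
  [0,0,-4.6,0,0,-2,0.5],
  [0,0,-4.6,0,0,0,0.5],
  [0,0,0,3,-2,0,0.5],
  [0,0,0,3.5,-2.5,0,0.5],
  [0,0,0,3.5,-2.5,0,0.5],
  [0,0,0,0,0,0,0.5],
  [0,0,0,0,0,0,0.5],
])

```text
time: 47.75
eef_pos: [0.6486, 0.1239, 0.2387]
ee_rot: [[0.996, 0.086, -0.001], [0.086, -0.996, -0.0], [-0.001, 0.0, -1.0]]
ft_force: [0.5, -0.8, -0.5]
finger_gap: 0.499
```

```bash
python3 go.py .668 .1385 .107 -85;  python3 m.py | grep -E "bro|gree|whit"
```

```text
t 47.75 p [648.61 123.88 238.65] toolx [ 1.    0.09 -0.  ] yaw -85.08124630564708 tilt 0.08645240501697411 q [ 0.02  0.25  1.5  -0.    1.4   1.5 ] gap 0.4988245579296544 F [ 0.54 -0.85 -0.48] T [-0.01  0.18  0.03]
shift in current tool frame cm [ 2.08 -1.29 13.16] wz deg -0.08124630564708468
shift in frame after turn     [ 2.08 -1.29 13.16]
top brown 221 mean [ 0.676 -0.043] rect [ 0.677 -0.043] size [64.572 26.948] ang 9.1 z 0.13
top green none 0
top white none 0
scene brown 271 mean [ 0.682 -0.042] rect [ 0.679 -0.043] size [63.075 26.568] ang 7.8 z 0.131
scene green none 0
scene white 295 mean [0.669 0.139] rect [0.667 0.139] size [64.16  26.484] ang 4.7 z 0.13
```

Call:
servo_tool([
  [0,0,0,2,-1.3,2,0.5],
  [0,0,0,0,0,4,0.5],
  [0,0,0,0,0,4,0.5],
  [0,0,0,0,0,2.3,0.5],
  [0,0,0,0,0,0.8,0.5],
  [0,0,0,0,0,0,0.5],
  [0,0,0,0,0,0,0],
  [0,0,0,0,0,0,0],
  [0,0,0,0,0,0,0],
  [0,0,0,0,0,0,0],
])

```text
time: 48.85
eef_pos: [0.6687, 0.1382, 0.1105]
ee_rot: [[0.996, 0.085, 0.003], [0.085, -0.996, -0.0], [0.003, 0.0, -1.0]]
ft_force: [-1.4, -0.7, 4.7]
finger_gap: 0.285
```

Call:
servo_tool([
  [0,0,0,0,0,0,0],
  [0,0,0,0,0,0,0],
  [0,0,0,0,0,-2,0],
  [0,0,0,0,0,-4,0],
  [0,0,0,0,0,-2,0],
  [0,0,0,-3,0,0,0],
  [0,0,0,-4,0,0,0],
  [0,0,0,-4,0,0,0],
  [0,0,0,0,0,0,0],
  [0,0,0,0,0,0,0],
])

```text
time: 49.85
eef_pos: [0.5575, 0.129, 0.1884]
ee_rot: [[0.996, 0.085, 0.0], [0.085, -0.996, 0.0], [0.0, -0.0, -1.0]]
ft_force: [1.1, 0.3, -1.4]
finger_gap: 0.284
```

```bash
python3 go.py .556 .114 .031 k
```

```text
t 49.85 p [557.48 128.96 188.42] toolx [1.   0.08 0.  ] yaw -85.13263160583656 tilt 0.019114849905020357 q [0.03 0.08 1.78 0.   1.29 1.52] gap 0.2839210917932971 F [ 1.08  0.26 -1.38] T [-0.06  0.11  0.04]
shift in current tool frame cm [-0.28  1.48 15.74] wz deg -0.0
shift in frame after turn     [-0.28  1.48 15.74]
```

Call:
servo_tool([
  [0,0,0,-0.3,2,2,0],
  [0,0,0,0,0,4,0],
  [0,0,0,0,0,4,0],
  [0,0,0,0,0,3,0],
  [0,0,0,0,0,2,0],
  [0,0,0,0,0,0.8,0],
  [0,0,0,0,0,0,0],
  [0,0,0,0,0,0,0],
])

```text
time: 50.65
eef_pos: [0.5595, 0.1086, 0.032]
ee_rot: [[0.996, 0.085, 0.004], [0.085, -0.996, -0.0], [0.004, 0.0, -1.0]]
ft_force: [1.0, -0.4, 4.4]
finger_gap: 0.285
```

Call:
servo_tool([
  [0,0,0,0,0,0,0.45],
  [0,0,0,0,0,0,0.45],
  [0,0,0,0,0,0,0.45],
  [0,0,0,0,0,0,0.45],
  [0,0,0,0,0,-4,0.45],
  [0,0,0,0,0,-5,0.5],
  [0,0,0,0,0,-5,0.5],
  [0,0,0,0,0,-5,0.5],
  [0,0,0,0,0,-1,0.5],
])

```text
time: 51.55
eef_pos: [0.5599, 0.1088, 0.238]
ee_rot: [[0.996, 0.085, 0.012], [0.085, -0.996, -0.0], [0.012, 0.001, -1.0]]
ft_force: [0.6, 0.5, 0.4]
finger_gap: 0.502
```

Call:
servo_tool([
  [0,0,-3.4,2,4,0,0.6],
  [0,0,0,4,3,0,0.6],
  [0,0,0,3,3,0,0.6],
  [0,0,0,3,3,0,0.6],
  [0,0,0,0,0,0,0.6],
  [0,0,0,0,0,0,0.6],
])

```text
time: 52.15
eef_pos: [0.6915, -0.0046, 0.2286]
ee_rot: [[0.99, 0.143, -0.003], [0.143, -0.99, 0.001], [-0.003, -0.001, -1.0]]
ft_force: [-0.5, 0.5, 0.1]
finger_gap: 0.599
```

```bash
python3 m.py | grep -E "bro|gree|whit"; python3 go.py .678 -.0435 .107 -81.5
```

```text
top brown 116 mean [ 0.664 -0.048] rect [ 0.672 -0.044] size [55.319 26.971] ang 170.4 z 0.129
top green none 0
top white 10 mean [0.776 0.129] rect [0.776 0.129] size [14.663  4.407] ang 78.3 z 0.126
scene brown 274 mean [ 0.682 -0.042] rect [ 0.679 -0.044] size [64.671 26.519] ang 7.9 z 0.13
scene green none 0
scene white 38 mean [0.775 0.127] rect [0.775 0.121] size [48.098  9.491] ang 85.8 z 0.123
t 52.25 p [691.01  -3.41 229.8 ] toolx [ 0.99  0.14 -0.  ] yaw -81.70350071560941 tilt 0.08317016851389651 q [-0.17  0.32  1.42  0.    1.4   1.26] gap 0.6006343319377518 F [ 0.16  0.63 -0.37] T [-0.01  0.13  0.06]
shift in current tool frame cm [-1.85  3.79 12.28] wz deg -0.2035007156094082
shift in frame after turn     [-1.86  3.78 12.28]
```

Call:
servo_tool([
  [0,0,0,-1.8,3.8,2,0.5],
  [0,0,0,0,0,3,0.5],
  [0,0,0,0,0,3.5,0.5],
  [0,0,0,0,0,2.5,0.5],
  [0,0,0,0,0,1.1,0.5],
  [0,0,0,0,0,0,0.5],
  [0,0,0,0,0,0,0],
  [0,0,0,0,0,0,0],
  [0,0,0,0,0,0,0],
  [0,0,0,0,0,0,0],
])

```text
time: 53.25
eef_pos: [0.6806, -0.0445, 0.1114]
ee_rot: [[0.99, 0.144, 0.003], [0.144, -0.99, -0.0], [0.003, 0.001, -1.0]]
ft_force: [-1.0, -0.4, 5.3]
finger_gap: 0.283
```

Call:
servo_tool([
  [0,0,0,0,0,0,0],
  [0,0,0,0,0,0,0],
  [0,0,0,0,0,-2,0],
  [0,0,0,0,0,-4,0],
  [0,0,0,0,0,-2,0],
  [0,0,0,-4,-0.5,0,0],
  [0,0,0,-4,-0.5,0,0],
  [0,0,0,-4,-0.5,0,0],
  [0,0,0,0,0,0,0],
  [0,0,0,0,0,0,0],
])

```text
time: 54.25
eef_pos: [0.5582, -0.0468, 0.1894]
ee_rot: [[0.99, 0.143, 0.0], [0.143, -0.99, -0.0], [0.0, 0.0, -1.0]]
ft_force: [0.8, -0.9, -1.3]
finger_gap: 0.288
```

```bash
python3 go.py .556 -.028 .031 k
```

```text
t 54.25 p [558.18 -46.79 189.45] toolx [0.99 0.14 0.  ] yaw -81.76429483311084 tilt 0.02259379331419628 q [-0.29  0.05  1.8  -0.    1.29  1.14] gap 0.2883179735404183 F [ 0.78 -0.89 -1.34] T [-0.01  0.11 -0.  ]
shift in current tool frame cm [ 0.05 -1.89 15.84] wz deg -0.0
shift in frame after turn     [ 0.05 -1.89 15.84]
```

Call:
servo_tool([
  [0,0,0,0,-1.8,2,0],
  [0,0,0,0,0,4,0],
  [0,0,0,0,0,4,0],
  [0,0,0,0,0,3,0],
  [0,0,0,0,0,2,0],
  [0,0,0,0,0,0.9,0],
  [0,0,0,0,0,0,0],
  [0,0,0,0,0,0,0],
])

```text
time: 55.05
eef_pos: [0.5594, -0.0293, 0.0324]
ee_rot: [[0.99, 0.144, 0.005], [0.144, -0.99, -0.001], [0.005, 0.001, -1.0]]
ft_force: [0.4, 1.4, 6.1]
finger_gap: 0.288
```

Call:
servo_tool([
  [0,0,0,0,0,0,0.45],
  [0,0,0,0,0,0,0.45],
  [0,0,0,0,0,0,0.45],
  [0,0,0,0,0,0,0.45],
  [0,0,0,0,0,-4,0.45],
  [0,0,0,0,0,-5,0.4],
  [0,0,0,0,0,-5,0.2],
  [0,0,0,0,0,-1,0],
  [0,0,0,-4,0,0,0],
  [0,0,0,-4,0,0,0],
])

```text
time: 56.05
eef_pos: [0.476, -0.0405, 0.1802]
ee_rot: [[0.99, 0.144, -0.0], [0.144, -0.99, -0.0], [-0.0, 0.0, -1.0]]
ft_force: [-0.5, -0.6, -0.0]
finger_gap: 0.094
```

Call:
servo_tool([
  [0,0,0,-4,-2,0,0],
  [0,0,0,-4,-3,0,0],
  [0,0,0,-1,-2,0,0],
  [0,0,0,0,0,0,0],
  [0,0,0,0,0,0,0],
])

```text
time: 56.55
eef_pos: [0.3779, 0.0158, 0.1803]
ee_rot: [[0.99, 0.144, 0.0], [0.144, -0.99, -0.0], [0.0, 0.0, -1.0]]
ft_force: [0.3, -0.5, -0.1]
finger_gap: 0.006
```

```bash
python3 go.py .405 .034 .06 -87.3
python3 - <<'E'
from h import *
a=[]
for c,(x,y) in(('top',(180,130)),('scene',(200,120))):
    im=r.get_image(c);P=cloud(im);hsv=cv2.cvtColor(im['pixels'],cv2.COLOR_RGB2HSV)
    a.append(cv2.resize(im['pixels'][y:y+150,x:x+190,::-1],None,fx=2.1,fy=2.6,interpolation=cv2.INTER_CUBIC))
    m=(P[...,0]>.41)&(P[...,0]<.465)&(P[...,1]>-.03)&(P[...,1]<.1)&(P[...,2]>.03)&(P[...,2]<.12)
    print(c,'handle',m.sum(),np.nanpercentile(P[m],[10,50,90],axis=0) if m.any() else '')
    m=(P[...,0]>.49)&(P[...,0]<.62)&(P[...,1]>-.09)&(P[...,1]<.16)&(P[...,2]>.03)&(P[...,2]<.06)
    print(c,'wax in drawer',m.sum(),np.nanpercentile(P[m],[2,50,98],axis=0) if m.any() else '')
cv2.imwrite('pics/d2.png',np.hstack(a))
E
```

```text
t 56.55 p [377.91  15.79 180.33] toolx [0.99 0.14 0.  ] yaw -81.70541521970662 tilt 0.032981794902753006 q [-0.26 -0.44  2.24 -0.    1.34  1.17] gap 0.005924097045271107 F [ 0.3  -0.54 -0.06] T [-0.01  0.15  0.02]
shift in current tool frame cm [ 2.94 -1.42 12.03] wz deg 5.594584780293374
shift in frame after turn     [ 2.79 -1.7  12.03]
top handle 15 [[ 0.45302546 -0.01871877  0.06058027]
 [ 0.45848018 -0.01584325  0.06553717]
 [ 0.46452946 -0.01296291  0.06758818]]
top wax in drawer 714 [[ 0.52200747 -0.07752488  0.03167042]
 [ 0.55738882  0.04902898  0.05131828]
 [ 0.59413872  0.15878053  0.05770606]]
scene handle 202 [[ 0.43876088 -0.01636693  0.06347733]
 [ 0.44421636  0.03535902  0.06683148]
 [ 0.44910533  0.08794566  0.06960021]]
scene wax in drawer 1306 [[ 0.4916453  -0.08154289  0.03124996]
 [ 0.53760537  0.03930251  0.05146877]
 [ 0.5873178   0.14028965  0.0587447 ]]
```

View pics/d2.png

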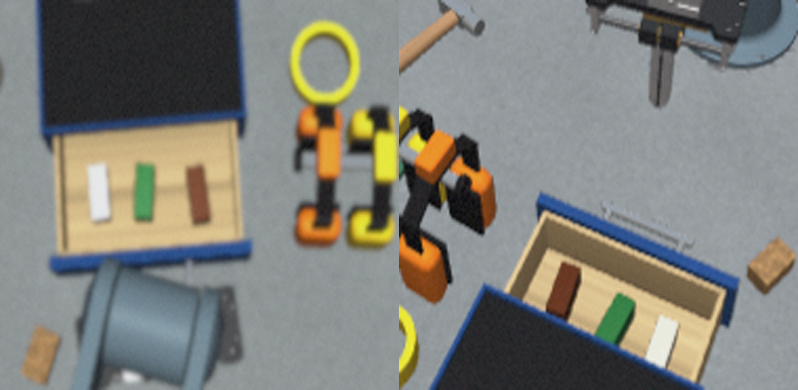

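All three bars lie in the drawer at (98,190), (145,190) and (197,195), and the handle is at x ≈ 0.443, z ≈ 0.065. Now I'll shut it.

Call:
servo_tool([
  [0,0,5.6,0,0,0,0],
  [0,0,0,2.6,-1.7,0,0],
  [0,0,0,0,0,4,0],
  [0,0,0,0,0,5,0],
  [0,0,0,0,0,4,0],
  [0,0,0,0,0,0,0],
  [0,0,0,1.5,0,0,0],
  [0,0,0,1.5,0,0,0],
  [0,0,0,1.5,0,0,0],
  [0,0,0,1.5,0,0,0],
])

```text
time: 57.65
eef_pos: [0.4646, 0.0363, 0.0522]
ee_rot: [[0.999, 0.046, 0.0], [0.046, -0.999, -0.0], [0.0, 0.0, -1.0]]
ft_force: [-1.9, -0.1, -1.3]
finger_gap: 0.006
```

Call:
servo_tool([
  [0,0,0,1.5,0,0,0],
  [0,0,0,1.5,0,0,0],
  [0,0,0,1.5,0,0,0],
  [0,0,0,1.5,0,0,0],
  [0,0,0,1.5,0,0,0],
  [0,0,0,0,0,0,0],
])

```text
time: 58.25
eef_pos: [0.5411, 0.0396, 0.0529]
ee_rot: [[0.999, 0.046, 0.004], [0.046, -0.999, -0.001], [0.004, 0.001, -1.0]]
ft_force: [1.1, 0.1, 0.3]
finger_gap: 0.007
```

```bash
python3 go.py
python3 - <<'E'
from h import *
for c in('top','scene'):
    im=r.get_image(c);P=cloud(im)
    for y in(-.06,.12):
        m=(abs(P[...,1]-y)<.008)&(P[...,0]>.4)&(P[...,0]<.66)
        Q=P[m];b=((Q[:,0]-.4)/.01).astype(int)
        print(c,y,[(round(.4+.01*i,2),int(np.median(Q[b==i,2])*1000)) for i in np.unique(b)])
E
```

```text
t 58.25 p [541.09  39.57  52.88] toolx [1.   0.05 0.  ] yaw -87.36206210424425 tilt 0.2374126975279773 q [-0.14  0.19  1.93 -0.    1.02  1.39] gap 0.007059535540469532 F [1.1  0.05 0.34] T [ 0.06  0.17 -0.01]
top -0.06 [(np.float64(0.4), 0), (np.float64(0.41), -1), (np.float64(0.42), 0), (np.float64(0.43), 0), (np.float64(0.44), 0), (np.float64(0.45), -1), (np.float64(0.46), 0), (np.float64(0.47), 0), (np.float64(0.48), 2), (np.float64(0.49), 0), (np.float64(0.5), 1), (np.float64(0.51), 0), (np.float64(0.52), 1), (np.float64(0.53), 0), (np.float64(0.54), 0), (np.float64(0.55), 0), (np.float64(0.56), 0), (np.float64(0.57), -1), (np.float64(0.58), 0), (np.float64(0.59), 0), (np.float64(0.6), 56), (np.float64(0.61), 87), (np.float64(0.62), 95), (np.float64(0.63), 101), (np.float64(0.64), 99), (np.float64(0.65), 100)]
top 0.12 [(np.float64(0.55), 192), (np.float64(0.56), 191), (np.float64(0.63), 100), (np.float64(0.64), 101), (np.float64(0.65), 100)]
scene -0.06 [(np.float64(0.4), 1), (np.float64(0.41), 1), (np.float64(0.43), 0), (np.float64(0.44), 1), (np.float64(0.45), 0), (np.float64(
[... 273 characters left out ...]
64(0.62), 109), (np.float64(0.63), 102), (np.float64(0.64), 100), (np.float64(0.65), 101)]
scene 0.12 [(np.float64(0.4), 0), (np.float64(0.41), 0), (np.float64(0.42), 0), (np.float64(0.43), 1), (np.float64(0.44), 0), (np.float64(0.45), 1), (np.float64(0.46), 1), (np.float64(0.47), 0), (np.float64(0.48), 0), (np.float64(0.49), 0), (np.float64(0.5), 4), (np.float64(0.51), 191), (np.float64(0.52), 191), (np.float64(0.53), 191), (np.float64(0.54), 193), (np.float64(0.55), 193), (np.float64(0.56), 183), (np.float64(0.57), 178), (np.float64(0.59), 88), (np.float64(0.6), 88), (np.float64(0.61), 107), (np.float64(0.62), 103), (np.float64(0.63), 101), (np.float64(0.64), 101), (np.float64(0.65), 101)]
```

Call:
servo_tool([
  [0,0,0,0.4,0,0,0],
  [0,0,0,0.4,0,0,0],
  [0,0,0,0.3,0,0,0],
  [0,0,0,0,0,0,0],
])

```text
time: 58.75
eef_pos: [0.5491, 0.0408, 0.0506]
ee_rot: [[0.999, 0.046, 0.0], [0.046, -0.999, -0.0], [0.0, 0.0, -1.0]]
ft_force: [-0.1, -0.1, 0.5]
finger_gap: 0.004
```

```bash
python3 go.py
```

```text
t 58.75 p [549.09  40.85  50.6 ] toolx [1.   0.05 0.  ] yaw -87.33995891583868 tilt 0.016021643775768268 q [-0.13  0.21  1.91 -0.    1.02  1.39] gap 0.004308495635900271 F [-0.14 -0.11  0.51] T [-0.02  0.16 -0.03]
```

Call:
servo_tool([
  [0,0,0,0.4,0,0,0],
  [0,0,0,0.4,0,0,0],
  [0,0,0,0,0,0,0],
])

```text
time: 59.05
eef_pos: [0.5574, 0.0412, 0.0505]
ee_rot: [[0.999, 0.046, 0.001], [0.046, -0.999, -0.0], [0.001, 0.0, -1.0]]
ft_force: [-0.4, -0.4, 0.2]
finger_gap: 0.002
```

Call:
servo_tool([
  [0,0,0,0.4,0,0,0],
  [0,0,0,0,0,0,0],
])

```text
time: 59.25
eef_pos: [0.5587, 0.0415, 0.05]
ee_rot: [[0.999, 0.047, -0.007], [0.047, -0.999, -0.0], [-0.007, -0.0, -1.0]]
ft_force: [-9.2, -0.0, 7.0]
finger_gap: 0.001
```

Call:
servo_tool([
  [0,0,0,0.3,0,0,0],
  [0,0,0,0,0,0,0],
])

```text
time: 59.45
eef_pos: [0.5588, 0.0416, 0.0497]
ee_rot: [[0.999, 0.047, -0.014], [0.047, -0.999, -0.0], [-0.014, -0.0, -1.0]]
ft_force: [-17.3, -1.8, 14.1]
finger_gap: 0.008
```

```bash
python3 go.py
python3 - <<'E'
from h import *
im=r.get_image('scene');P=cloud(im)
m=(P[...,0]>.5)&(P[...,0]<.6)&(P[...,1]>-.03)&(P[...,1]<.1)&(P[...,2]>.05)&(P[...,2]<.08)
print(m.sum(),np.nanpercentile(P[m],[5,50,95],axis=0))
E
```

```text
t 59.45 p [558.78  41.57  49.71] toolx [ 1.    0.05 -0.01] yaw -87.27811024649719 tilt 0.8160983349028065 q [-0.13  0.24  1.87 -0.    1.04  1.4 ] gap 0.00841297663713565 F [-17.33  -1.8   14.12] T [-0.42  3.35 -0.05]
262 [[ 0.56575892 -0.01490324  0.06307344]
 [ 0.57514646  0.04124296  0.06732649]
 [ 0.58887138  0.09401655  0.07246682]]
```

Hard against the stop, so the drawer is shut. I'll back off, rise clear and check everything.

Call:
servo_tool([
  [0,0,0,-1,0,0,0],
  [0,0,0,-3,0,0,0],
  [0,0,0,-4,0,0,0],
  [0,0,0,-4,0,0,0],
  [0,0,0,0,0,-5,0],
  [0,0,0,0,0,-5,0],
  [0,0,0,0,0,-5,0],
  [0,0,0,0,0,-3,0],
  [0,0,0,0,0,0,0],
  [0,0,0,0,0,0,0],
])

```text
time: 60.5
eef_pos: [0.4441, 0.036, 0.2307]
ee_rot: [[0.999, 0.046, 0.002], [0.046, -0.999, -0.0], [0.002, 0.0, -1.0]]
ft_force: [-0.1, 0.0, -0.6]
finger_gap: 0.004
```

```bash
python3 go.py; python3 m.py | grep -E "knob|bar|fit|bro|gree|whit"
python3 - <<'E'
from h import *
for c in('top','scene'):
    im=r.get_image(c);P=cloud(im);hsv=cv2.cvtColor(im['pixels'],cv2.COLOR_RGB2HSV)
    for n,a,b in(('ora',7,20),('yel',21,36)):
        m=(hsv[...,0]>a)&(hsv[...,0]<b)&(hsv[...,1]>120)&(P[...,2]>.183)&(P[...,1]<-.1)&(P[...,0]>.4)
        print(c,n,m.sum(),np.nanmedian(P[m],axis=0) if m.any() else '')
    for n in('tape','sander','tin','mallet'):
        t=r.trace(n,c)
        if t:
            print(n,t[0]['box'],np.nanmedian(P[t[0]['pixels']],axis=0))
    if c=='scene':
        cv2.imwrite('pics/end.png',cv2.resize(im['pixels'][80:380,100:450,::-1],None,fx=2,fy=2))
        m=(P[...,0]>.5)&(P[...,0]<.6)&(P[...,1]>-.03)&(P[...,1]<.1)&(P[...,2]>.05)&(P[...,2]<.08)
        print('handle',np.nanpercentile(P[m],[5,50,95],axis=0))
E
```

```text
t 60.5 p [444.14  35.97 230.68] toolx [1.   0.05 0.  ] yaw -87.34004886082819 tilt 0.09165969314805433 q [-0.17 -0.28  2.03  0.    1.39  1.35] gap 0.0036197207998968917 F [-0.1   0.05 -0.61] T [-0.01  0.17  0.05]
top knob 158 mean [ 0.549 -0.403] rect [ 0.551 -0.406] size [58.018 14.583] ang 3.9 z 0.226
top brown none 6
top green none 0
top white 27 mean [0.776 0.121] rect [0.776 0.122] size [ 7.162 35.154] ang 86.8 z 0.125
top bar 768 ang about pivot 88.49831929800268 z 0.15938448757106197
  fit ang 89.3012389701225 mean [ 0.558 -0.246  0.158]
scene knob 230 mean [ 0.558 -0.401] rect [ 0.556 -0.404] size [18.155 61.909] ang 1.1 z 0.22
scene brown none 1
scene green none 0
scene white 36 mean [0.775 0.125] rect [0.775 0.118] size [ 8.252 47.632] ang 89.8 z 0.123
scene bar 691 ang about pivot 79.8767843485427 z 0.15853720386495584
  fit ang 82.47333499307277 mean [ 0.579 -0.242  0.158]
top ora 202 [ 0.56675969 -0.19361597  0.1924434 ]
top yel 303 [ 0.55025167 -0.27196336  0.19142068]
tape [316.6, 139.9, 33.2, 31.4] [ 0.72197935 -0.21397168  0.02902609]
sander [187.4, 257.9, 9.5, 17.2] [0.37514805 0.20597553 0.02577479]
tin [152.3, 141.7, 30.5, 26.9] [0.70923974 0.28363763 0.06763545]
mallet [319.8, 177.5, 111.6, 53.9] [ 0.54305499 -0.3842294   0.11278831]
scene ora 200 [ 0.57366113 -0.19092187  0.19161436]
scene yel 246 [ 0.55822248 -0.26792376  0.19070433]
tape [169.4, 236.5, 33.9, 37.7] [ 0.7113009  -0.21269009  0.02779206]
sander [370.6, 213.8, 15.8, 17.3] [0.38936903 0.19532578 0.02652339]
tin [350.1, 317.8, 36.4, 39.0] [0.72984145 0.28969564 0.06925002]
mallet [182.1, 116.1, 58.5, 42.1] [ 0.29081822 -0.42278699  0.02190652]
handle [[ 0.56894623 -0.01611785  0.06266235]
 [ 0.57563343  0.03952618  0.06688732]
 [ 0.59019699  0.09500914  0.07037888]]
```

View pics/end.png

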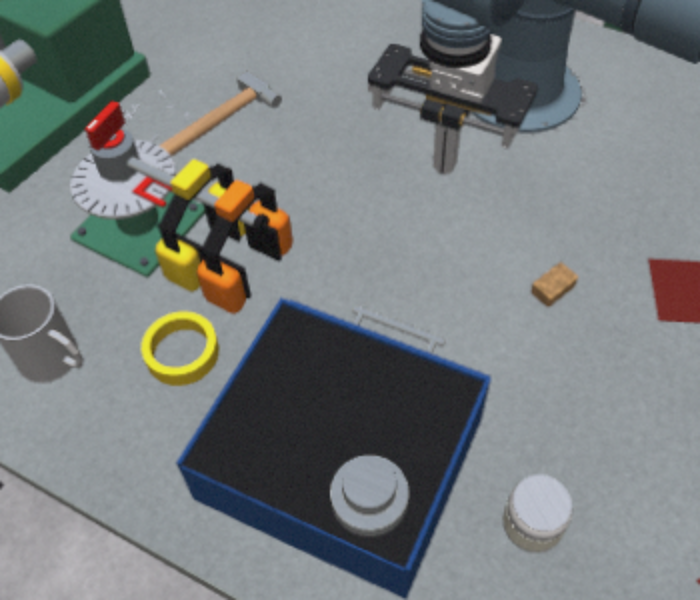

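The final view shows the drawer shut, both pairs on the bar at (190,180) and (235,200), and the bystanders in place. Handing in.

```bash
python3 -c "
from workcell import r
print(r.job_done(), r.state()['time'])"
```

```text
the job is handed in; nothing more can be done
the job is handed in; nothing more can be done
```

The bench is tidied and the job is handed in at about 60 s of the 200 s allowed. It reports no verdict, so the readings below are my own checks.

- **Knob and arm:** I loosened the knob by about 65° and swung the bar to about 86.5°. The mark measures about 87° (fits from 86° to 88.8°, tolerance 4°). The knob is back at its tight position.
- **Ear defenders:** The orange and yellow pairs both hang level over the bar. They sit about 212 mm and 139 mm from the pivot, one cup either side.
- **Wax bars:** The brown, white and green bars were all seen lying in the drawer before I shut it.
- **Drawer:** I pushed it to its stop at about 17 N, and the handle sits where a shut drawer puts it.
- **Bystanders:** The tape, sanding block, tin and hammer look unmoved. The gripper is clear of everything.

**Checks that disagreed:**
- The bar-angle fit after hanging read 80–89°, because the pads of the ear defenders fall within its height range. I relied on the fit taken before hanging and on where the orange pair sits.
- In the last check the network took the swing arm for the hammer in the top camera. The scene camera found it near its starting place.

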